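# Rinse the water probes and store them in their spring sleeves

## Task

Finish the water test: stand the rinse cup wholly on the drip mat, then, in the order blue, green, yellow, red (cleanest first; some may be absent), take each probe from the rack, dip its tip into the lower half of the cup and hold it there for half a second, and push it down into the sleeve of its own colour until its shoulder sits on the mouth and the spring plunger grips it. When all are stored, put the lid flat on the rinse cup, which stays wholly on the mat. Keep the probes upright throughout and leave the kettle, the mug and the bottle alone.

Things in the scene. Friction and masses are not known exactly. Their poses are not given: they have to be found in the camera images.
- rack: grey plastic transport rack, fixed to the table, 262 mm long (its x) by 58 mm wide, top face 95 mm above the table; origin on the table under its centre. Four square pockets of 20 mm in a row along its x axis, at x = -96, -32, +32 and +96 mm; the probes that are present hang upright in it, their shoulders resting on the top face, in any order. The rack and the rail may be on either side of the robot.
- rail: flat aluminium storage rail, fixed, 280 mm (its x) by 60 mm by 12 mm high, origin on the table under its centre; the four sleeves stand on it in a row, 64 mm apart, in any order of colours
- mat: dark rubber drip mat, fixed, 150 x 150 x 6 mm; origin at the centre of its underside, on the table
- cup: loose pale turquoise round rinse cup with a white rim, empty, open, straight wall of 64 mm outer and 56 mm inner diameter, 85 mm high, heavy floor 10 mm thick, about 250 g; origin at the centre of its underside, z up. Its outside can be gripped across. It starts on the table in front of the robot.
- lid: loose lid of the rinse cup: grey disc of 80 mm diameter, 6 mm thick, with a plug of 44 mm diameter and 6 mm below it and an orange upright knob of 24 mm diameter and 32 mm height on top (44 mm high in all, 60 g). Origin at the centre of the plug's underside, z up. On the cup the plug hangs loosely inside the mouth, the disc lies flat on the rim, and the lid's origin is 79 mm above the cup's.
- probe_blue: blue cordless conductivity probe, 145 mm long, upright, about 75 g, origin at the tip (its lower end), z up along it to the handle. Black round shaft of 16 mm diameter from the tip to 80 mm (the last 12 mm taper to 5 mm), then a shoulder and a round handle of 26 mm diameter from 80 to 145 mm with a blue collar below, white in the middle and a blue cap on top. May be absent (None).
- probe_green: green cordless oxygen probe, 145 mm long, upright, about 75 g, origin at the tip (its lower end), z up along it to the handle. Black round shaft of 16 mm diameter from the tip to 80 mm (the last 12 mm taper to 5 mm), then a shoulder and a round handle of 26 mm diameter from 80 to 145 mm with a green collar below, white in the middle and a green cap on top. May be absent (None).
- probe_yellow: yellow cordless temperature probe, 145 mm long, upright, about 75 g, origin at the tip (its lower end), z up along it to the handle. Black round shaft of 16 mm diameter from the tip to 80 mm (the last 12 mm taper to 5 mm), then a shoulder and a round handle of 26 mm diameter from 80 to 145 mm with a yellow collar below, white in the middle and a yellow cap on top. May be absent (None).
- probe_red: red cordless pH probe, 145 mm long, upright, about 75 g, origin at the tip (its lower end), z up along it to the handle. Black round shaft of 16 mm diameter from the tip to 80 mm (the last 12 mm taper to 5 mm), then a shoulder and a round handle of 26 mm diameter from 80 to 145 mm with a red collar below, white in the middle and a red cap on top. May be absent (None).
- sleeve_blue_mouth (a point): centre of the mouth of the blue storage sleeve: a fixed upright steel tube on the rail, 33 mm across, with a blue ring at the top; bore 19 mm wide, mouth 107 mm above the table. A probe is home when its shoulder sits on the mouth, its tip 80 mm below this point. z up; x along the rail; the brass barrel of the spring plunger sticks out 40 mm below the mouth on the +y side, up to 45 mm from the bore axis.
- sleeve_green_mouth (a point): centre of the mouth of the green storage sleeve: a fixed upright steel tube on the rail, 33 mm across, with a green ring at the top; bore 19 mm wide, mouth 107 mm above the table. A probe is home when its shoulder sits on the mouth, its tip 80 mm below this point. z up; x along the rail; the brass barrel of the spring plunger sticks out 40 mm below the mouth on the +y side, up to 45 mm from the bore axis.
- sleeve_yellow_mouth (a point): centre of the mouth of the yellow storage sleeve: a fixed upright steel tube on the rail, 33 mm across, with a yellow ring at the top; bore 19 mm wide, mouth 107 mm above the table. A probe is home when its shoulder sits on the mouth, its tip 80 mm below this point. z up; x along the rail; the brass barrel of the spring plunger sticks out 40 mm below the mouth on the +y side, up to 45 mm from the bore axis.
- sleeve_red_mouth (a point): centre of the mouth of the red storage sleeve: a fixed upright steel tube on the rail, 33 mm across, with a red ring at the top; bore 19 mm wide, mouth 107 mm above the table. A probe is home when its shoulder sits on the mouth, its tip 80 mm below this point. z up; x along the rail; the brass barrel of the spring plunger sticks out 40 mm below the mouth on the +y side, up to 45 mm from the bore axis.
- plunger_blue: spring plunger of the blue sleeve, origin on the bore axis 40 mm below the mouth (when free). Its round nose of 10 mm diameter reaches into the bore to 3.5 mm from the axis; a shaft pushed down past it drives it outwards along +y by 3 to 5 mm against 6 to 10 N, so a probe does not drop home by itself: it takes a push of about 5 to 15 N from 40 mm depth on, and then stays by friction.
- plunger_green: spring plunger of the green sleeve, origin on the bore axis 40 mm below the mouth (when free). Its round nose of 10 mm diameter reaches into the bore to 3.5 mm from the axis; a shaft pushed down past it drives it outwards along +y by 3 to 5 mm against 6 to 10 N, so a probe does not drop home by itself: it takes a push of about 5 to 15 N from 40 mm depth on, and then stays by friction.
- plunger_yellow: spring plunger of the yellow sleeve, origin on the bore axis 40 mm below the mouth (when free). Its round nose of 10 mm diameter reaches into the bore to 3.5 mm from the axis; a shaft pushed down past it drives it outwards along +y by 3 to 5 mm against 6 to 10 N, so a probe does not drop home by itself: it takes a push of about 5 to 15 N from 40 mm depth on, and then stays by friction.
- plunger_red: spring plunger of the red sleeve, origin on the bore axis 40 mm below the mouth (when free). Its round nose of 10 mm diameter reaches into the bore to 3.5 mm from the axis; a shaft pushed down past it drives it outwards along +y by 3 to 5 mm against 6 to 10 N, so a probe does not drop home by itself: it takes a push of about 5 to 15 N from 40 mm depth on, and then stays by friction.
- kettle: bystander: glass kettle with steel lid and black handle, 156 mm diameter, 205 mm high, beside the work; origin at the centre of its underside
- mug: bystander: pink mug, 80 mm diameter, 85 mm high; origin at the centre of its underside
- buffer: bystander: white bottle with a blue cap, 68 mm diameter, 170 mm high; origin at the centre of its underside

How it is judged:
By the outcome, as a careful person would: the job done as asked, in the order asked, and still so for the second after the job is handed in, with the robot touching nothing.
Of probe_blue, probe_green, probe_yellow, probe_red only 3 to 4 are there at a start; the rules pass over those that are not, and their reading is None.
At some moment in a run one of cup, lid may be knocked a few centimetres aside while the robot is not near it.
It also fails if it takes over 210 s, if anything falls off the work surface, if the arm or the gripper's body presses on something with over 40 N, if the wrist force passes 120 N, or if a joint passes its speed limit or range.

## Robot

A 7-joint arm with a two-finger parallel gripper is mounted at the origin on the work surface. World frame = base frame: x ahead of the robot, y to its left, z up, the work surface at z = 0. Lengths are in m, angles in rad, forces in N, time in s.
With the tool pointing down it reaches from about 0.4 to 0.85 m from the base axis. Payload 10.4 kg.
Tool frame: the origin (TCP) lies where the fingers leave the gripper's body, on its centre line; the fingertips stand 70 mm ahead of it and the grasp point (between the pads) lies 51 mm ahead of it (r.grasp_offset is the distance from the TCP to the grasp point, in m); z points along the fingers, y is the direction in which the jaws open and shut (so a half turn about z gives the same grasp; the last joint's range is limited). The gripper opens to 87 mm and grips with 3 to 60 N. Pads are 19 mm wide; open, the fingers measure 117 mm over their backs; the gripper's body (75 mm by 190 mm) begins 51 mm behind the grasp point.
Start: joints at [-1.174, 0.332, -0.065, 1.46, 0.022, 1.35, -0.088], TCP at [0.255, 0.571, 0.292] pointing down, gripper open.
Joint ranges: [-2.6, 2.6], [-0.5, 2.12], [-1.47, 1.34], [0.16, 2.42], [-1.27, 4.41], [0.06, 2.06], [-2.6, 2.6]. Speed limits (rad/s): [2.22, 2.22, 2.79, 2.79, 3.14, 3.14, 3.14].

## Interface

Orientations are given as a unit quaternion [x, y, z, w].
In Python, from rig import r gives the robot as it stands. The module is installed in compiled form; this text tells all that it offers.
- The arm moves only by the tool step_arm, never from a script. Its argument "steps" is a list of rows, each an object with "translation": the shift along the tool's x, y, z each as a share of 0.2 m, from -1 to 1, a list of three; "angular": the turn, a rotation vector about the tool's x, y, z each as a share of 60 degrees, from -1 to 1, a list of three. In form: [{"translation": [tx, ty, tz], "angular": [wx, wy, wz]}, ...]. A call has 1 to 12 rows; each row is the pose to reach, as a shift and turn from the pose commanded when the call began, along the tool's axes at that moment; what a row does not reach only later rows make up. A row lasts 1/12 s, in which the tool goes at most 41.7 mm and 7.16 degrees, less where a joint would pass 70% of its speed; a pose out of reach is approached as far as the arm can. A call with a number of a shift or a turn outside -1 to 1 is refused whole. A call with a gripper value outside its range is refused whole. "grip" is the closure in counts, from 0 (fully open) to 255 (shut), set as the call begins (left out, the last holds). The fingers move at their own pace and stop on an object; "squeeze" is the grip in N (left out, the last holds). Time passes only in rows, so rows that repeat a pose let the fingers close. It gives the time, the measured TCP pose, the force and the opening at its end, in the units of the state.
- r.get_obs(): the state, without advancing time (a new reading comes with each control period).
- r.camera(name): name is "scene" or "top"; returns (picture, depth): 420x560x3 uint8, red, green, blue; 420x560 float32, m along the optical axis (not along the pixel's ray), 0 where there is no reading.
- r.camera_model(name): a dict with "mtx" (3x3 intrinsics, pixels), "rvec" (rotation vector, rad) and "tvec" (3), from world to camera coordinates, as OpenCV has them. Camera axes: x right, y down, z forward; pixel columns grow to the right and rows downward; lengths in m; the calibration is good to about 2 mm. A picture is of the moment at which its call begins. camera_model takes no time and is no camera call.
- r.job_done(): hands the job in, once; it reports no verdict.
Trained networks look in the newest picture that a camera, given by its name, has taken for a name from the list of things; names that differ only in an ending like _2 or _b are one class to them, and where a whole thing is asked for, a point or a joint stands for the part that bears it (a point fixed in the world has none). Each returns a list of dicts, best first, with "p" (0 to 1); they miss things now and then, are a little off and sometimes report something else, mostly with a low value. They report only what shows in the picture. A call takes as long as a camera call.
- r.look_for(camera, name): "at" ([column, row] in pixels, amid what is visible of it).
- r.landmark_of(camera, name): "at" ([column, row] in pixels: a listed point, or the origin of a listed thing).
The state is a dict: "time": time; "qpos": joint angles; "qd": joint speeds; "effort": joint torques, N m; "tool_pos": TCP position; "orientation": TCP orientation; "force": force on the tool from outside, world axes, zero at the start; "ft_torque": the same for the moment, N m; "opening": finger opening in m.
Only numpy, scipy, OpenCV 4.12 (cv2) and the standard library are available. Lean on these libraries where they do the work, as an engineer would, in place of code of your own. Each camera call takes 0.05 s, during which the arm holds its last target. There are 200 camera calls.

## Working session

There is one attempt and no reset: what is moved stays moved. The work goes in short steps, Python scripts to look and compute and a tool call to move; the robot and the scene stay as the last step left them, time stands still between calls to the robot, and variables do not carry over. Pictures are saved under pics/ and viewed, about 12 in all and at most 16, crops included, and the job is handed in when it is done.

Besides the shell and the picture viewer there is one more tool, called after ">>>" in YAML: its name, and indented under it one key for each argument. step_arm: Moves the arm, as the interface text tells. Its arguments: {"type":"object","properties":{"steps":{"type":"array"},"grip":{"type":"number"},"squeeze":{"type":"number"}},"required":["steps"]}

```bash
mkdir -p pics
cat > h.py <<'E'
import numpy as np, cv2
from rig import r
from scipy.spatial.transform import Rotation as R
def cam(n):
    m=r.camera_model(n); K=np.array(m["mtx"]); Rm=cv2.Rodrigues(np.array(m["rvec"],float))[0]; t=np.array(m["tvec"],float).ravel(); return K,Rm,t
def ray(n,px,z):  # intersect pixel ray with plane z
    K,Rm,t=cam(n); d=Rm.T@np.linalg.inv(K)@np.array([px[0],px[1],1.]); c=-Rm.T@t
    return c+d*(z-c[2])/d[2]
def cloud(n,D):
    K,Rm,t=cam(n); v,u=np.mgrid[:D.shape[0],:D.shape[1]]
    P=np.stack([(u-K[0,2])/K[0,0]*D,(v-K[1,2])/K[1,1]*D,D],-1)
    W=(P-t)@Rm; W[D<=0]=np.nan; return W
def save(n,img): cv2.imwrite(n,cv2.cvtColor(img,cv2.COLOR_RGB2BGR))
E
cat > a.py <<'E'
from h import *
np.set_printoptions(precision=4,suppress=True)
for c in("scene","top"):
    im,D=r.camera(c); save(f"pics/{c}0.png",im); np.save(f"{c}0.npy",D)
    K,Rm,t=cam(c); print(c,"cam at",-Rm.T@t,"axis",Rm[2])
    Z={"rack":0,"rail":0,"mat":0,"cup":0,"lid":0,"kettle":0,"mug":0,"buffer":0}
    for k in("blue","green","yellow","red"): Z["probe_"+k]=.015; Z[f"sleeve_{k}_mouth"]=.107
    for n,z in Z.items():
        for q in r.landmark_of(c,n)[:2]:
            print(n,round(q["p"],2),np.round(q["at"],1),ray(c,q["at"],z)[:2])
o=r.get_obs(); print({k:np.round(v,3) for k,v in o.items()})
E
python3 a.py
```

```text
scene cam at [1.1699 0.3217 0.8949] axis [-0.5778 -0.3356 -0.744 ]
rack 0.94 [376.5 260.1] [0.5065 0.2548]
rail 0.64 [218.9 189.9] [ 0.4949 -0.2785]
mat 0.58 [268.6 255.1] [ 0.6364 -0.0113]
cup 0.81 [334.8 216.5] [0.4174 0.0916]
lid 0.94 [282.5 202.4] [ 0.4434 -0.0737]
kettle 0.64 [154.7 165.1] [ 0.504  -0.5395]
mug 0.67 [320.7 321.8] [0.7446 0.1985]
buffer 0.85 [461.  298.2] [0.5128 0.4809]
sleeve_blue_mouth 0.85 [192.  187.2] [ 0.6041 -0.28  ]
probe_yellow 0.43 [217.6 188.6] [ 0.5035 -0.2754]
sleeve_yellow_mouth 0.61 [204.9 170.1] [ 0.528  -0.2908]
sleeve_red_mouth 0.75 [228. 144.] [ 0.3934 -0.2995]
top cam at [ 0.4255 -0.0269  1.3551] axis [ 0.1262 -0.0177 -0.9918]
rack 0.84 [198.2 234.7] [0.5065 0.2462]
rack 0.35 [195.  243.6] [0.4767 0.256 ]
rail 0.76 [356.9 237.7] [ 0.4969 -0.2897]
rail 0.55 [294.3 256.5] [ 0.4337 -0.0774]
mat 0.76 [277.1 199.4] [ 0.6273 -0.0191]
cup 0.78 [239.8 259.1] [0.425  0.1052]
cup 0.63 [193.5 221.1] [0.5525 0.2633]
lid 0.88 [294.7 254.6] [ 0.44   -0.0787]
kettle 0.69 [429.7 236.7] [ 0.5005 -0.5381]
mug 0.56 [218.7 164.9] [0.747  0.1824]
buffer 0.68 [128
[... 261 characters left out ...]
 225.8] [ 0.5285 -0.2805]
probe_yellow 0.72 [214.2 166.9] [0.7364 0.1952]
probe_yellow 0.68 [193.6 261.3] [0.4179 0.2558]
sleeve_yellow_mouth 0.81 [359.4 226.7] [ 0.5256 -0.2776]
sleeve_red_mouth 0.68 [366.2 266.5] [ 0.4023 -0.2958]
{'time': np.float64(1.7), 'qpos': array([-1.174,  0.332, -0.065,  1.46 ,  0.022,  1.35 , -0.088]), 'qd': array([ 0.   ,  0.001, -0.   ,  0.001,  0.001, -0.   ,  0.001]), 'effort': array([  0.   , -62.304,   0.025, -39.01 ,  -0.061,   0.032,   0.   ]), 'tool_pos': array([0.255, 0.571, 0.292]), 'orientation': array([ 0.208,  0.978,  0.   , -0.   ]), 'force': array([ 0.529, -0.841,  0.732]), 'ft_torque': array([ 0.023, -0.001,  0.024]), 'opening': np.float64(0.087)}
```

View pics/scene0.png

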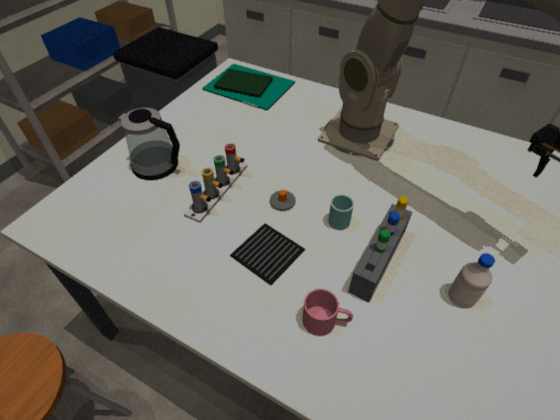

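View pics/top0.png

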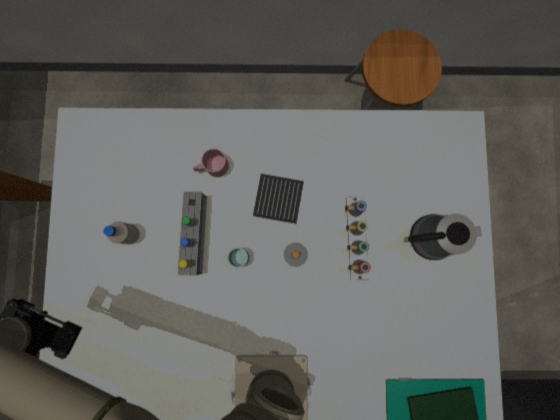

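```bash
cat > b.py <<'E'
from h import *
np.set_printoptions(precision=4,suppress=True)
def rect(P): 
    c,s,a=cv2.minAreaRect((P[:,:2]*1000).astype(np.float32)); return np.round(c,1),np.round(s,1),round(a,1)
for c in("scene","top"):
    im=cv2.cvtColor(cv2.imread(f"pics/{c}0.png"),cv2.COLOR_BGR2HSV).astype(int); D=np.load(f"{c}0.npy"); W=cloud(c,D)
    X,Y,Z=W[...,0],W[...,1],W[...,2]; H,S,V=im[...,0],im[...,1],im[...,2]
    ok=(X>.3)&(X<.9)
    def st(n,m):
        m=m.astype(np.uint8); k,l,s,_=cv2.connectedComponentsWithStats(m)
        for i in range(1,k):
            if s[i,4]>=4:
                P=W[l==i]; print(c,n,s[i,4],"mean",P.mean(0),"min",P.min(0),"max",P.max(0))
    st("caps",ok&(abs(Y-.25)<.07)&(Z>.145))
    st("sleeve top",ok&(abs(Y+.285)<.05)&(Z>.098))
    st("cup rim",ok&(abs(Y-.1)<.06)&(X<.5)&(Z>.078))
    st("lid disc",ok&(abs(Y+.077)<.06)&(X<.5)&(Z>.006)&(Z<.02))
    st("lid knob",ok&(abs(Y+.077)<.06)&(X<.5)&(Z>.03))
    m=ok&(abs(Y-.25)<.07)&(Z>.088)&(Z<.102); print(c,"rack",rect(W[m]),W[m][:,2].mean())
    m=ok&(abs(Y+.02)<.12)&(abs(X-.63)<.13)&(V<70)&(Z<.03); print(c,"mat",m.sum(),rect(W[m]))
    m=ok&(abs(Y+.285)<.07)&(Z>.008)&(Z<.016); print(c,"rail",m.sum(),rect(W[m]))
    m=(abs(X-.5)<.03)&(abs(Y-.02)<.03); print("table z",np.nanmean(Z[m]),np.nanstd(Z[m]))
E
python3 b.py
```

```text
scene caps 87 mean [0.417  0.2629 0.1561] min [0.4032 0.2509 0.1452] max [0.4268 0.2747 0.1621]
scene caps 98 mean [0.4811 0.2607 0.1561] min [0.4654 0.2484 0.1453] max [0.4898 0.2726 0.1623]
scene caps 105 mean [0.5446 0.2579 0.1566] min [0.528  0.2448 0.1452] max [0.5547 0.2701 0.1625]
scene sleeve top 76 mean [ 0.4037 -0.2848  0.1043] min [ 0.3858 -0.3049  0.098 ] max [ 0.4212 -0.2689  0.1104]
scene sleeve top 76 mean [ 0.4675 -0.2829  0.1044] min [ 0.4495 -0.3007  0.098 ] max [ 0.4843 -0.2659  0.1085]
scene sleeve top 83 mean [ 0.5314 -0.2804  0.104 ] min [ 0.5124 -0.2972  0.0983] max [ 0.5468 -0.2642  0.1092]
scene sleeve top 90 mean [ 0.5943 -0.2778  0.1043] min [ 0.5771 -0.2954  0.0981] max [ 0.6116 -0.2614  0.1114]
scene cup rim 141 mean [0.4316 0.1105 0.0832] min [0.3975 0.0784 0.078 ] max [0.4639 0.1431 0.0879]
scene lid disc 330 mean [ 0.4478 -0.0713  0.0111] min [ 0.4032 -0.1137  0.0061] max [ 0.4824 -0.0351  0.0197]
scene lid knob 57 mean [ 0.4448 -0.0733  0.04  ] min [ 0.4314 -0.0847  0.0305] max [ 0.4556 -0.0624  0.0464]
scene rack (array([508.6, 258.7]), array([ 58.4,
[... 929 characters left out ...]
.2748  0.1111]
top cup rim 95 mean [0.432  0.1061 0.0848] min [0.4005 0.0743 0.0786] max [0.463  0.1374 0.0897]
top lid disc 400 mean [ 0.4427 -0.0795  0.0123] min [ 0.4055 -0.1193  0.0063] max [ 0.4818 -0.0426  0.0199]
top lid disc 4 mean [ 0.4378 -0.1331  0.0063] min [ 0.4353 -0.1364  0.006 ] max [ 0.4419 -0.1297  0.0067]
top lid knob 43 mean [ 0.4421 -0.0796  0.0438] min [ 0.4318 -0.091   0.0302] max [ 0.4544 -0.0683  0.0514]
top rack (array([572.4, 245. ]), array([ 82.7, 388.7]), 81.8) 0.0948328485756518
top mat 1562 (array([631.4, -22.1]), array([148. , 146.7]), 79.8)
top rail 636 (array([ 604.8, -282. ]), array([127.7, 510.5]), 89.6)
table z -2.238096934991016e-06 0.0027032629090132545
```

```bash
cat > plan.py <<'E'
import sys
from h import *
# args: grasp-point x y z (m), yaw of tool y axis relative to world +y (deg, ccw about world z)
def plan(x,y,z,yaw,pos=None,rot=None):
    o=r.get_obs(); p=np.array(o["tool_pos"]) ; T=R.from_quat(o["orientation"])
    d=np.array([x,y,z+r.grasp_offset])-p
    ty=T.apply([0,1,0]); cur=np.degrees(np.arctan2(-ty[0],ty[1])); 
    a=np.radians(yaw); Rt=R.from_matrix(np.array([[-np.cos(a),-np.sin(a),0],[-np.sin(a),np.cos(a),0],[0,0,-1]]))
    w=np.degrees((T.inv()*Rt).as_rotvec())/60
    s=T.inv().apply(d)/.2
    print("t",round(float(o["time"]),2),"grasp",np.round(p-[0,0,r.grasp_offset],4),"yaw",round(cur,2),"tilt",np.round(T.apply([0,0,1])[:2],4),"F",np.round(o["force"],1),"op",round(float(o["opening"]),4))
    print("  trans",np.round(s,4),"ang",np.round(w,4))
if __name__=="__main__": plan(*map(float,sys.argv[1:5]))
E
python3 plan.py .432 .108 .16 0; python3 plan.py .432 .108 .06 0
```

```text
t 1.7 grasp [0.2547 0.5708 0.2413] yaw -24.05 tilt [0.     0.0002] F [ 0.5 -0.8  0.7] op 0.0869
  trans [-1.7525 -1.7517  0.4062] ang [ 2.000e-04 -0.000e+00 -4.009e-01]
t 1.7 grasp [0.2547 0.5708 0.2413] yaw -24.05 tilt [0.     0.0002] F [ 0.5 -0.8  0.7] op 0.0869
  trans [-1.7525 -1.7518  0.9062] ang [ 2.000e-04 -0.000e+00 -4.009e-01]
```

>>> step_arm:
  steps:
    - {"translation": [-0.15, -0.15, 0], "angular": [0, 0, 0]}
    - {"translation": [-0.3, -0.3, 0], "angular": [0, 0, 0]}
    - {"translation": [-0.44, -0.44, 0], "angular": [0, 0, 0]}
    - {"translation": [-0.58, -0.58, 0], "angular": [0, 0, 0]}
    - {"translation": [-0.72, -0.72, 0], "angular": [0, 0, 0]}
    - {"translation": [-0.88, -0.88, 0], "angular": [0, 0, 0]}
  grip: 0
  squeeze: 30

```text
time: 2.2
tool_pos: [0.3426, 0.34, 0.2924]
orientation: [0.208, 0.978, 0.0, -0.0]
force: [2.4, 0.4, 0.9]
opening: 0.0869
```

>>> step_arm:
  steps:
    - {"translation": [-0.15, -0.15, 0], "angular": [0, 0, -0.1]}
    - {"translation": [-0.3, -0.3, 0.05], "angular": [0, 0, -0.2]}
    - {"translation": [-0.44, -0.44, 0.1], "angular": [0, 0, -0.3]}
    - {"translation": [-0.58, -0.58, 0.2], "angular": [0, 0, -0.4]}
    - {"translation": [-0.72, -0.72, 0.3], "angular": [0, 0, -0.4]}
    - {"translation": [-0.872, -0.872, 0.4], "angular": [0, 0, -0.4]}
    - {"translation": [-0.872, -0.872, 0.4], "angular": [0, 0, -0.4]}
    - {"translation": [-0.872, -0.872, 0.4], "angular": [0, 0, -0.4]}

```text
time: 2.87
tool_pos: [0.4308, 0.1075, 0.2109]
orientation: [0.003, 1.0, -0.001, -0.001]
force: [-0.4, 0.5, -0.2]
opening: 0.0868
```

```bash
python3 plan.py .432 .108 .06 0
cat > see.py <<'E'
from h import *
import sys
np.set_printoptions(precision=4,suppress=True)
tag=sys.argv[1]
for c in("scene","top"):
    im,D=r.camera(c); save(f"pics/{c}{tag}.png",im); np.save(f"{c}{tag}.npy",D)
E
python3 see.py 1; python3 -c "
import cv2
a=cv2.imread('pics/scene1.png')[100:340,180:460];b=cv2.imread('pics/top1.png')[120:360,150:430]
cv2.imwrite('pics/v1.png',cv2.resize(cv2.vconcat([a,b]),None,fx=1.25,fy=1.25))"
```

```text
t 2.87 grasp [0.4308 0.1075 0.1599] yaw -0.38 tilt [-0.0018 -0.0014] F [-0.4  0.5 -0.2] op 0.0868
  trans [-0.0068  0.0032  0.4994] ang [-0.0014 -0.0017 -0.0063]
```

View pics/v1.png

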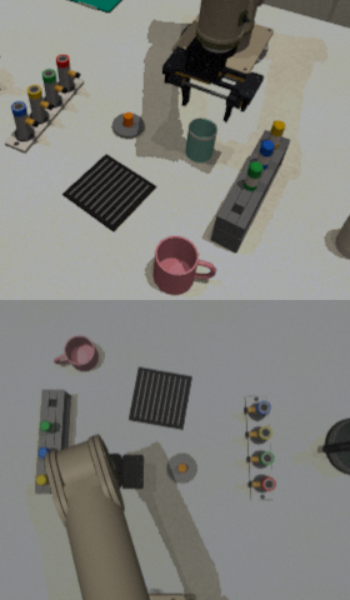

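>>> step_arm:
  steps:
    - {"translation": [-0.007, 0.003, 0.12], "angular": [0, 0, 0]}
    - {"translation": [-0.007, 0.003, 0.24], "angular": [0, 0, 0]}
    - {"translation": [-0.007, 0.003, 0.36], "angular": [0, 0, 0]}
    - {"translation": [-0.007, 0.003, 0.46], "angular": [0, 0, 0]}
    - {"translation": [-0.007, 0.003, 0.54], "angular": [0, 0, 0]}
    - {"translation": [-0.007, 0.003, 0.54], "angular": [0, 0, 0]}

```text
time: 3.47
tool_pos: [0.4304, 0.1132, 0.1022]
orientation: [-0.001, 1.0, -0.001, -0.002]
force: [-1.4, -0.0, -0.6]
opening: 0.0871
```

>>> step_arm:
  steps:
    - {"translation": [0, 0, 0], "angular": [0, 0, 0]}
    - {"translation": [0, 0, 0], "angular": [0, 0, 0]}
    - {"translation": [0, 0, 0], "angular": [0, 0, 0]}
    - {"translation": [0, 0, 0], "angular": [0, 0, 0]}
    - {"translation": [0, 0, 0], "angular": [0, 0, 0]}
    - {"translation": [0, 0, 0], "angular": [0, 0, 0]}
    - {"translation": [0, 0, 0], "angular": [0, 0, 0]}
    - {"translation": [0, 0, 0], "angular": [0, 0, 0]}
  grip: 255
  squeeze: 30

```text
time: 4.13
tool_pos: [0.4327, 0.1117, 0.1052]
orientation: [0.001, 1.0, 0.0, 0.001]
force: [-0.9, -3.8, 8.7]
opening: 0.0623
```

```bash
python3 plan.py .628 -.021 .12 0;python3 plan.py .628 -.021 .060 0
```

```text
t 4.13 grasp [0.4327 0.1117 0.0542] yaw -0.08 tilt [0.0013 0.0003] F [-0.9 -3.8  8.7] op 0.0623
  trans [-0.9781 -0.6618 -0.328 ] ang [ 0.0003  0.0013 -0.0013]
t 4.13 grasp [0.4327 0.1117 0.0542] yaw -0.08 tilt [0.0013 0.0003] F [-0.9 -3.8  8.7] op 0.0623
  trans [-0.9777 -0.6619 -0.028 ] ang [ 0.0003  0.0013 -0.0013]
```

Run:
```python
from h import *
np.set_printoptions(precision=4,suppress=True)
for i in range(4):
    r.camera("scene"); o=r.get_obs(); print(o["time"],np.array(o["tool_pos"]),o["force"],o["opening"],np.array(o["orientation"]))
```

```text
4.1833 [0.4326 0.1116 0.1051] [-1.3082 -3.7379  8.2811] 0.06206446478578068 [0.0007 1.     0.0001 0.0006]
4.2333 [0.4326 0.1117 0.1052] [-1.0688 -3.9833  8.8726] 0.06232266993664593 [0.0007 1.     0.0002 0.0006]
4.2833 [0.4326 0.1116 0.1052] [-1.1514 -3.9832  8.5138] 0.06205516761068834 [0.0007 1.     0.0002 0.0006]
4.3333 [0.4327 0.1116 0.1052] [-0.9756 -4.0031  8.4472] 0.062144053728996305 [0.0007 1.     0.0002 0.0006]
```

>>> step_arm:
  steps:
    - {"translation": [0, 0, -0.05], "angular": [0, 0, 0]}
    - {"translation": [0, 0, -0.12], "angular": [0, 0, 0]}
    - {"translation": [0, 0, -0.2], "angular": [0, 0, 0]}
    - {"translation": [0, 0, -0.25], "angular": [0, 0, 0]}
    - {"translation": [0, 0, -0.25], "angular": [0, 0, 0]}
    - {"translation": [0, 0, -0.25], "angular": [0, 0, 0]}
    - {"translation": [0, 0, -0.25], "angular": [0, 0, 0]}

```text
time: 4.92
tool_pos: [0.4315, 0.1119, 0.1536]
orientation: [0.0, 1.0, -0.0, -0.0]
force: [0.7, 0.2, -3.0]
opening: 0.0621
```

```bash
python3 plan.py .628 -.021 .12 0;python3 see.py 2; python3 -c "
import cv2
a=cv2.imread('pics/scene2.png')[80:240,260:420]
cv2.imwrite('pics/v2.png',cv2.resize(a,None,fx=3,fy=3,interpolation=2))"
```

```text
t 4.92 grasp [0.4315 0.1119 0.1026] yaw -0.04 tilt [-0.0008 -0.0001] F [ 0.7  0.2 -3. ] op 0.0621
  trans [-0.9827 -0.6638 -0.0875] ang [-0.0001 -0.0008 -0.0007]
```

View pics/v2.png

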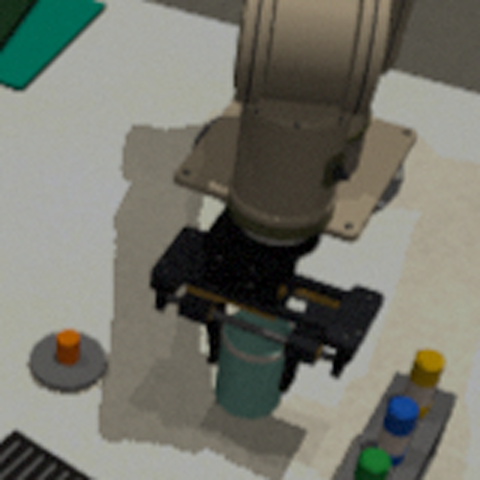

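>>> step_arm:
  steps:
    - {"translation": [-0.1, -0.07, 0], "angular": [0, 0, 0]}
    - {"translation": [-0.25, -0.17, 0], "angular": [0, 0, 0]}
    - {"translation": [-0.4, -0.27, 0], "angular": [0, 0, 0]}
    - {"translation": [-0.55, -0.37, 0], "angular": [0, 0, 0]}
    - {"translation": [-0.7, -0.47, 0], "angular": [0, 0, 0]}
    - {"translation": [-0.85, -0.57, 0], "angular": [0, 0, 0]}
    - {"translation": [-0.94, -0.63, 0], "angular": [0, 0, 0]}
    - {"translation": [-0.98, -0.66, 0], "angular": [0, 0, 0]}
    - {"translation": [-0.98, -0.66, 0.05], "angular": [0, 0, 0]}
    - {"translation": [-0.98, -0.66, 0.1], "angular": [0, 0, 0]}
    - {"translation": [-0.98, -0.66, 0.14], "angular": [0, 0, 0]}
    - {"translation": [-0.98, -0.66, 0.14], "angular": [0, 0, 0]}

```text
time: 6.02
tool_pos: [0.6257, -0.0187, 0.1233]
orientation: [-0.0, 1.0, 0.0, -0.002]
force: [-0.5, 0.8, -3.3]
opening: 0.0618
```

```bash
python3 plan.py .628 -.021 .059 0
```

```text
t 6.02 grasp [ 0.6257 -0.0187  0.0723] yaw 0.04 tilt [-0.0047  0.0006] F [-0.5  0.8 -3.3] op 0.0618
  trans [-0.012  -0.0115  0.0665] ang [ 0.0006 -0.0045  0.0007]
```

>>> step_arm:
  steps:
    - {"translation": [-0.01, -0.01, 0.02], "angular": [0, 0, 0]}
    - {"translation": [-0.01, -0.01, 0.04], "angular": [0, 0, 0]}
    - {"translation": [-0.01, -0.01, 0.06], "angular": [0, 0, 0]}
    - {"translation": [-0.01, -0.01, 0.06], "angular": [0, 0, 0]}
    - {"translation": [-0.01, -0.01, 0.06], "angular": [0, 0, 0]}
    - {"translation": [-0.01, -0.01, 0.06], "angular": [0, 0, 0]}

```text
time: 6.52
tool_pos: [0.63, -0.0222, 0.1145]
orientation: [0.0, 1.0, 0.0, 0.0]
force: [0.0, 0.3, -2.9]
opening: 0.0624
```

>>> step_arm:
  steps:
    - {"translation": [0, 0, 0.012], "angular": [0, 0, 0]}
    - {"translation": [0, 0, 0.02], "angular": [0, 0, 0]}
    - {"translation": [0, 0, 0.02], "angular": [0, 0, 0]}
    - {"translation": [0, 0, 0.02], "angular": [0, 0, 0]}

```text
time: 6.85
tool_pos: [0.6302, -0.0223, 0.1113]
orientation: [0.0, 1.0, 0.0, 0.0]
force: [-3.8, 0.8, 6.7]
opening: 0.0623
```

>>> step_arm:
  steps:
    - {"translation": [0, 0, 0], "angular": [0, 0, 0]}
    - {"translation": [0, 0, 0], "angular": [0, 0, 0]}
    - {"translation": [0, 0, 0], "angular": [0, 0, 0]}
    - {"translation": [0, 0, 0], "angular": [0, 0, 0]}
    - {"translation": [0, 0, 0], "angular": [0, 0, 0]}
    - {"translation": [0, 0, -0.1], "angular": [0, 0, 0]}
    - {"translation": [0, 0, -0.3], "angular": [0, 0, 0]}
    - {"translation": [0, 0, -0.5], "angular": [0, 0, 0]}
    - {"translation": [0, 0, -0.68], "angular": [0, 0, 0]}
    - {"translation": [0, 0, -0.68], "angular": [0, 0, 0]}
  grip: 0

```text
time: 7.68
tool_pos: [0.6326, -0.0229, 0.2543]
orientation: [0.001, 1.0, 0.0, 0.006]
force: [0.7, 0.1, 0.3]
opening: 0.087
```

```bash
python3 plan.py .4785 .2575 .20 -2.2
```

```text
t 7.68 grasp [ 0.6326 -0.0229  0.2033] yaw -0.08 tilt [0.0111 0.0009] F [0.7 0.1 0.3] op 0.087
  trans [0.7727 1.4009 0.0093] ang [0.0011 0.0106 0.0353]
```

>>> step_arm:
  steps:
    - {"translation": [0.1, 0.18, 0], "angular": [0, 0, 0]}
    - {"translation": [0.2, 0.36, 0], "angular": [0, 0, 0]}
    - {"translation": [0.3, 0.54, 0], "angular": [0, 0, 0]}
    - {"translation": [0.39, 0.7, 0], "angular": [0, 0, 0]}
    - {"translation": [0.39, 0.7, 0], "angular": [0, 0, 0]}

```text
time: 8.1
tool_pos: [0.5487, 0.1259, 0.2459]
orientation: [-0.004, 1.0, 0.002, -0.001]
force: [-0.5, 0.3, -0.6]
opening: 0.0871
```

>>> step_arm:
  steps:
    - {"translation": [0.1, 0.18, 0], "angular": [0, 0, 0.03]}
    - {"translation": [0.2, 0.36, 0], "angular": [0, 0, 0.03]}
    - {"translation": [0.3, 0.54, 0], "angular": [0, 0, 0.03]}
    - {"translation": [0.39, 0.7, 0], "angular": [0, 0, 0.03]}
    - {"translation": [0.39, 0.7, 0], "angular": [0, 0, 0.03]}
    - {"translation": [0.39, 0.7, 0], "angular": [0, 0, 0.03]}

```text
time: 8.6
tool_pos: [0.473, 0.26, 0.2461]
orientation: [0.014, 1.0, 0.0, -0.0]
force: [-0.3, -0.3, 0.1]
opening: 0.0868
```

```bash
python3 plan.py .4785 .2575 .127 -2.2;python3 see.py 3; python3 -c "
import cv2
a=cv2.imread('pics/scene3.png')[140:300,320:480]; b=cv2.imread('pics/scene3.png')[180:300,200:360]
cv2.imwrite('pics/v3.png',cv2.vconcat([cv2.resize(a,None,fx=3,fy=3,interpolation=2),]))"
```

```text
t 8.6 grasp [0.473  0.26   0.1951] yaw -1.59 tilt [-0.0002  0.0005] F [-0.3 -0.3  0.1] op 0.0868
  trans [-0.0281 -0.0117  0.3403] ang [ 0.0004 -0.0002  0.0102]
```

View pics/v3.png

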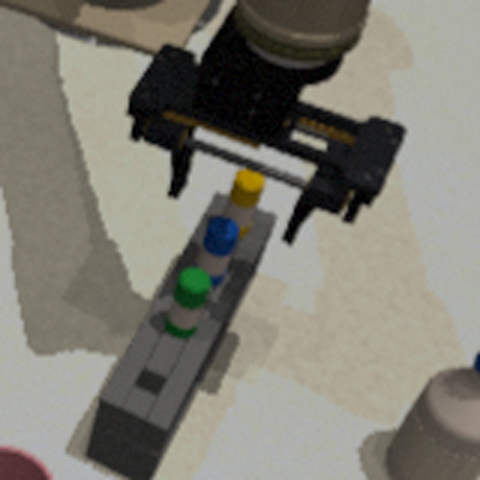

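Run:
```python
from h import *
def proj(n,P):
    K,Rm,t=cam(n); q=K@(Rm@np.array(P)+t); return np.round(q[:2]/q[2],1)
for P in ([.473,.260,.176],[.473,.304,.176],[.473,.216,.176],[.4785,.2575,.16]): print(P,"crop",np.round((proj("scene",P)-[320,140])*3))
```

```text
[0.473, 0.26, 0.176] crop [230. 210.]
[0.473, 0.304, 0.176] crop [283. 230.]
[0.473, 0.216, 0.176] crop [178. 191.]
[0.4785, 0.2575, 0.16] crop [220. 226.]
```

>>> step_arm:
  steps:
    - {"translation": [-0.028, -0.012, 0.1], "angular": [0, 0, 0.01]}
    - {"translation": [-0.028, -0.012, 0.2], "angular": [0, 0, 0.01]}
    - {"translation": [-0.028, -0.012, 0.3], "angular": [0, 0, 0.01]}
    - {"translation": [-0.028, -0.012, 0.34], "angular": [0, 0, 0.01]}
    - {"translation": [-0.028, -0.012, 0.34], "angular": [0, 0, 0.01]}
    - {"translation": [-0.028, -0.012, 0.34], "angular": [0, 0, 0.01]}
    - {"translation": [-0.028, -0.012, 0.34], "angular": [0, 0, 0.01]}

```text
time: 9.28
tool_pos: [0.4805, 0.2552, 0.1795]
orientation: [0.022, 1.0, 0.001, 0.001]
force: [-0.6, 0.3, 0.3]
opening: 0.087
```

>>> step_arm:
  steps:
    - {"translation": [0, 0, 0], "angular": [0, 0, 0]}
    - {"translation": [0, 0, 0], "angular": [0, 0, 0]}
    - {"translation": [0, 0, 0], "angular": [0, 0, 0]}
    - {"translation": [0, 0, 0], "angular": [0, 0, 0]}
    - {"translation": [0, 0, 0], "angular": [0, 0, 0]}
    - {"translation": [0, 0, 0], "angular": [0, 0, 0]}
    - {"translation": [0, 0, 0], "angular": [0, 0, 0]}
    - {"translation": [0, 0, 0], "angular": [0, 0, 0]}
    - {"translation": [0, 0, 0], "angular": [0, 0, 0]}
    - {"translation": [0, 0, 0], "angular": [0, 0, 0]}
    - {"translation": [0, 0, 0], "angular": [0, 0, 0]}
  grip: 255
  squeeze: 40

```text
time: 10.2
tool_pos: [0.4796, 0.2554, 0.1783]
orientation: [0.021, 1.0, 0.0, 0.0]
force: [-0.2, -0.5, -0.3]
opening: 0.025
```

```bash
python3 plan.py .4785 .2575 .23 -2.2
```

```text
t 10.2 grasp [0.4796 0.2554 0.1273] yaw -2.45 tilt [0.     0.0002] F [-0.2 -0.5 -0.3] op 0.025
  trans [ 0.0062  0.0104 -0.5137] ang [ 0.0002  0.     -0.0041]
```

>>> step_arm:
  steps:
    - {"translation": [0, 0, -0.06], "angular": [0, 0, 0]}
    - {"translation": [0, 0, -0.16], "angular": [0, 0, 0]}
    - {"translation": [0, 0, -0.28], "angular": [0, 0, 0]}
    - {"translation": [0, 0, -0.4], "angular": [0, 0, 0]}
    - {"translation": [0, 0, -0.5], "angular": [0, 0, 0]}
    - {"translation": [0, 0, -0.55], "angular": [0, 0, 0]}
    - {"translation": [0, 0, -0.55], "angular": [0, 0, 0]}
    - {"translation": [0, 0, -0.55], "angular": [0, 0, 0]}

```text
time: 10.87
tool_pos: [0.4796, 0.2552, 0.2881]
orientation: [0.021, 1.0, 0.0, 0.0]
force: [0.5, 0.5, -1.9]
opening: 0.0255
```

```bash
cat > cup.py <<'E'
from h import *
import sys
np.set_printoptions(precision=4,suppress=True)
# cup rim centre near expected place, from saved/new depth
def rim(tag):
    for c in("scene","top"):
        im,D=r.camera(c); save(f"pics/{c}{tag}.png",im); np.save(f"{c}{tag}.npy",D)
        W=cloud(c,D); X,Y,Z=np.moveaxis(W,-1,0)
        m=(abs(X-.63)<.12)&(abs(Y+.02)<.12)&(Z>.084)&(Z<.098)
        P=W[m]; 
        if len(P)>20:
            q=cv2.minEnclosingCircle((P[:,:2]*1000).astype(np.float32)); print(c,"cup rim",len(P),"circ",np.round(q[0],1),round(q[1],1))
        m=(abs(X-.44)<.11)&(abs(Y+.077)<.11)&(Z>.03)&(Z<.05); print(c,"knob",m.sum(),np.nanmean(W[m],0) if m.any() else None)
rim(sys.argv[1])
E
python3 cup.py 4; python3 plan.py .63 -.022 .237 0
```

```text
scene cup rim 160 circ [628.3 -19.1] 33.7
scene knob 54 [ 0.4446 -0.0731  0.0407]
top cup rim 94 circ [629.6 -24.7] 33.0
top knob 42 [ 0.4422 -0.0798  0.0438]
t 10.97 grasp [0.4792 0.255  0.2359] yaw -2.45 tilt [-0.0017 -0.0012] F [-0.1  0.1 -0.4] op 0.0255
  trans [-0.8127 -1.3515 -0.0053] ang [-0.0012 -0.0016 -0.0409]
```

>>> step_arm:
  steps:
    - {"translation": [-0.05, -0.08, 0], "angular": [0, 0, 0]}
    - {"translation": [-0.13, -0.21, 0], "angular": [0, 0, 0]}
    - {"translation": [-0.22, -0.36, 0], "angular": [0, 0, 0]}
    - {"translation": [-0.31, -0.51, 0], "angular": [0, 0, 0]}
    - {"translation": [-0.38, -0.63, 0], "angular": [0, 0, 0]}
    - {"translation": [-0.406, -0.676, 0], "angular": [0, 0, 0]}

```text
time: 11.47
tool_pos: [0.5561, 0.1118, 0.287]
orientation: [0.024, 1.0, -0.001, -0.001]
force: [0.8, -0.4, -1.0]
opening: 0.0254
```

>>> step_arm:
  steps:
    - {"translation": [-0.05, -0.08, 0], "angular": [0, 0, 0]}
    - {"translation": [-0.13, -0.21, 0], "angular": [0, 0, -0.02]}
    - {"translation": [-0.22, -0.36, 0], "angular": [0, 0, -0.04]}
    - {"translation": [-0.31, -0.51, 0], "angular": [0, 0, -0.04]}
    - {"translation": [-0.38, -0.63, 0], "angular": [0, 0, -0.04]}
    - {"translation": [-0.406, -0.676, 0], "angular": [0, 0, -0.04]}
    - {"translation": [-0.406, -0.676, 0], "angular": [0, 0, -0.04]}
    - {"translation": [-0.406, -0.676, 0], "angular": [0, 0, -0.04]}

```text
time: 12.13
tool_pos: [0.63, -0.0212, 0.287]
orientation: [0.001, 1.0, 0.0, -0.001]
force: [0.9, 0.3, -0.4]
opening: 0.0256
```

```bash
python3 plan.py .63 -.022 .142 0; python3 cup.py 5; python3 -c "
import cv2
a=cv2.imread('pics/scene5.png')[140:300,180:380]; b=cv2.imread('pics/top5.png')[140:300,200:400]
cv2.imwrite('pics/v5.png',cv2.resize(a,None,fx=3,fy=3,interpolation=2))"
```

```text
t 12.13 grasp [ 0.63   -0.0212  0.236 ] yaw -0.07 tilt [-0.002   0.0003] F [ 0.9  0.3 -0.4] op 0.0256
  trans [-0.0011 -0.0043  0.47  ] ang [ 0.0002 -0.002  -0.0012]
scene cup rim 154 circ [629.3 -20. ] 33.8
scene knob 32 [ 0.4492 -0.0726  0.0383]
top knob 40 [ 0.4421 -0.0804  0.0431]
```

View pics/v5.png

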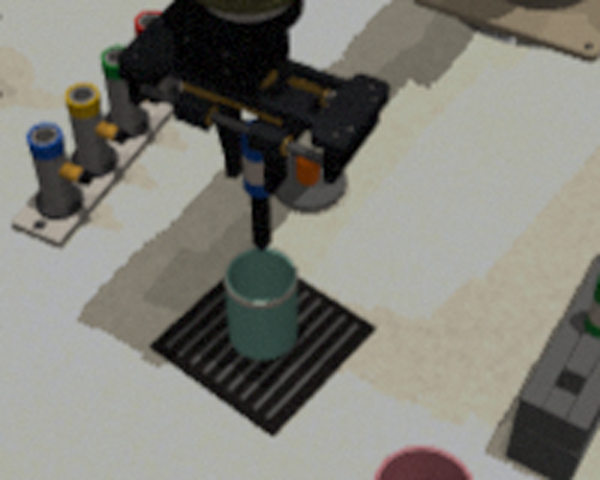

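>>> step_arm:
  steps:
    - {"translation": [0, -0.004, 0.1], "angular": [0, 0, 0]}
    - {"translation": [0, -0.004, 0.22], "angular": [0, 0, 0]}
    - {"translation": [0, -0.004, 0.34], "angular": [0, 0, 0]}
    - {"translation": [0, -0.004, 0.43], "angular": [0, 0, 0]}
    - {"translation": [0, -0.004, 0.47], "angular": [0, 0, 0]}
    - {"translation": [0, -0.004, 0.47], "angular": [0, 0, 0]}
    - {"translation": [0, -0.004, 0.47], "angular": [0, 0, 0]}

```text
time: 12.82
tool_pos: [0.6304, -0.0216, 0.1949]
orientation: [-0.0, 1.0, 0.0, 0.0]
force: [0.1, -0.7, -0.2]
opening: 0.0253
```

>>> step_arm:
  steps:
    - {"translation": [0, 0, 0], "angular": [0, 0, 0]}
    - {"translation": [0, 0, 0], "angular": [0, 0, 0]}
    - {"translation": [0, 0, 0], "angular": [0, 0, 0]}
    - {"translation": [0, 0, 0], "angular": [0, 0, 0]}
    - {"translation": [0, 0, 0], "angular": [0, 0, 0]}
    - {"translation": [0, 0, 0], "angular": [0, 0, 0]}
    - {"translation": [0, 0, 0], "angular": [0, 0, 0]}
    - {"translation": [0, 0, 0], "angular": [0, 0, 0]}
    - {"translation": [0, 0, 0], "angular": [0, 0, 0]}
    - {"translation": [0, 0, 0], "angular": [0, 0, 0]}

```text
time: 13.65
tool_pos: [0.6303, -0.0226, 0.1942]
orientation: [0.0, 1.0, 0.0, -0.0]
force: [-0.5, -0.4, -1.0]
opening: 0.0253
```

>>> step_arm:
  steps:
    - {"translation": [0, 0, -0.1], "angular": [0, 0, 0]}
    - {"translation": [0, 0, -0.22], "angular": [0, 0, 0]}
    - {"translation": [0, 0, -0.34], "angular": [0, 0, 0]}
    - {"translation": [0, 0, -0.46], "angular": [0, 0, 0]}
    - {"translation": [0, 0, -0.54], "angular": [0, 0, 0]}
    - {"translation": [0, 0, -0.58], "angular": [0, 0, 0]}
    - {"translation": [0, 0, -0.58], "angular": [0, 0, 0]}
    - {"translation": [0, 0, -0.58], "angular": [0, 0, 0]}

```text
time: 14.32
tool_pos: [0.6302, -0.0226, 0.3095]
orientation: [0.0, 1.0, 0.0, -0.0]
force: [0.1, 0.7, -1.5]
opening: 0.025
```

```bash
python3 cup.py 6; python3 plan.py .594 -.281 .25 2.3
```

```text
scene cup rim 157 circ [628.2 -19.4] 33.6
scene knob 56 [ 0.4449 -0.0731  0.0405]
top knob 35 [ 0.4422 -0.0817  0.0441]
t 14.42 grasp [ 0.6299 -0.0225  0.2576] yaw -0.05 tilt [-0.0022 -0.0001] F [ 0.4  0.4 -0.7] op 0.0252
  trans [ 0.1782 -1.2928  0.0385] ang [-0.     -0.0021 -0.0391]
```

>>> step_arm:
  steps:
    - {"translation": [0.01, -0.08, 0], "angular": [0, 0, 0]}
    - {"translation": [0.03, -0.22, 0], "angular": [0, 0, 0]}
    - {"translation": [0.05, -0.38, 0], "angular": [0, 0, 0]}
    - {"translation": [0.07, -0.52, 0], "angular": [0, 0, 0]}
    - {"translation": [0.085, -0.61, 0], "angular": [0, 0, 0]}
    - {"translation": [0.09, -0.65, 0], "angular": [0, 0, 0]}

```text
time: 14.92
tool_pos: [0.6108, -0.1563, 0.3092]
orientation: [0.003, 1.0, -0.001, -0.001]
force: [-0.2, 0.0, -1.0]
opening: 0.0253
```

>>> step_arm:
  steps:
    - {"translation": [0.01, -0.08, 0], "angular": [0, 0, -0.01]}
    - {"translation": [0.03, -0.22, 0], "angular": [0, 0, -0.02]}
    - {"translation": [0.05, -0.38, 0], "angular": [0, 0, -0.03]}
    - {"translation": [0.07, -0.52, 0], "angular": [0, 0, -0.04]}
    - {"translation": [0.08, -0.61, 0], "angular": [0, 0, -0.04]}
    - {"translation": [0.086, -0.643, 0.03], "angular": [0, 0, -0.04]}
    - {"translation": [0.086, -0.643, 0.08], "angular": [0, 0, -0.04]}
    - {"translation": [0.086, -0.643, 0.1], "angular": [0, 0, -0.04]}
    - {"translation": [0.086, -0.643, 0.1], "angular": [0, 0, -0.04]}
    - {"translation": [0.086, -0.643, 0.1], "angular": [0, 0, -0.04]}

```text
time: 15.75
tool_pos: [0.5956, -0.2789, 0.2894]
orientation: [-0.022, 1.0, 0.001, -0.0]
force: [0.6, 0.5, -0.3]
opening: 0.0252
```

```bash
python3 plan.py .5945 -.281 .227 2.3; python3 see.py 7
cat > tip.py <<'E'
from h import *
import sys
tag=sys.argv[1]; x0,y0=map(float,sys.argv[2:4])
D=np.load(f"scene{tag}.npy"); im=cv2.imread(f"pics/scene{tag}.png"); W=cloud("scene",D); X,Y,Z=np.moveaxis(W,-1,0)
V=im.max(-1)
m=(abs(X-x0)<.03)&(abs(Y-y0)<.03)
for a,b in((.098,.112),(.117,.13),(.13,.16),(.16,.18),(.18,.19)):
    k=m&(Z>a)&(Z<b); P=W[k]
    if len(P)>3: print(a,b,len(P),"mid",np.round(((P.min(0)+P.max(0))/2)[:2],4),"mean",np.round(P.mean(0),4))
E
python3 tip.py 7 .594 -.278; python3 -c "
import cv2
a=cv2.imread('pics/scene7.png')[110:230,150:270]
cv2.imwrite('pics/v7.png',cv2.resize(a,None,fx=4,fy=4,interpolation=2))"
```

```text
t 15.75 grasp [ 0.5956 -0.2789  0.2384] yaw 2.5 tilt [-0.0008  0.0013] F [ 0.6  0.5 -0.3] op 0.0252
  trans [ 0.0058 -0.0103  0.0571] ang [ 0.0013 -0.0007  0.0034]
0.098 0.112 85 mid [ 0.5941 -0.279 ] mean [ 0.5947 -0.2781  0.1048]
0.13 0.16 38 mid [ 0.5949 -0.2734] mean [ 0.596  -0.2714  0.1479]
0.16 0.18 34 mid [ 0.5929 -0.2734] mean [ 0.5951 -0.2719  0.1703]
0.18 0.19 16 mid [ 0.5934 -0.2733] mean [ 0.5958 -0.2723  0.1848]
```

View pics/v7.png

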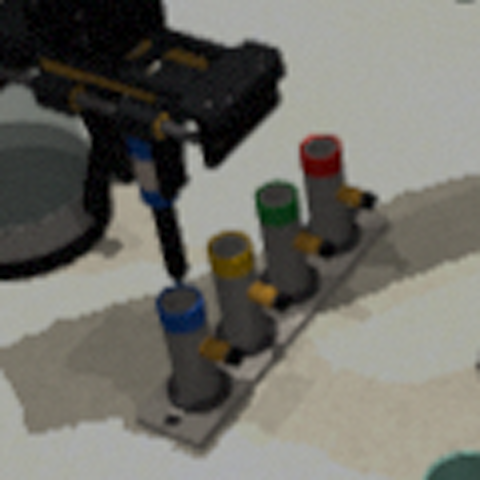

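Run:
```python
from h import *
print(ray("scene",(194.5,180.5),.1265),ray("scene",(195.5,185.5),.107))
a=cv2.imread('pics/scene7.png')[165:200,177:212]
cv2.imwrite('pics/v7b.png',cv2.resize(a,None,fx=14,fy=14,interpolation=2))
```

```text
[ 0.5932725  -0.27545355  0.1265    ] [ 0.59370532 -0.27550073  0.107     ]
```

View pics/v7b.png

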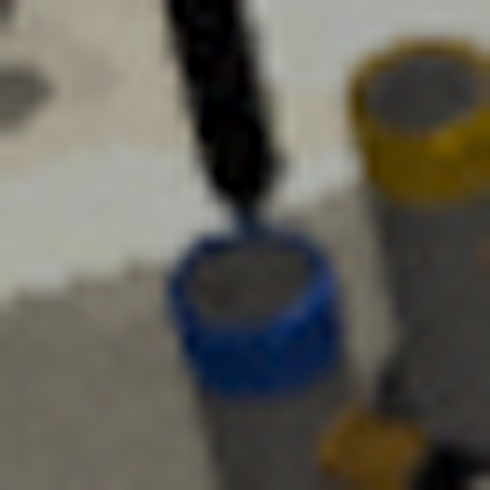

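>>> step_arm:
  steps:
    - {"translation": [0, -0.006, 0.02], "angular": [0, 0, 0]}
    - {"translation": [0, -0.006, 0.05], "angular": [0, 0, 0]}
    - {"translation": [0, -0.006, 0.08], "angular": [0, 0, 0]}
    - {"translation": [0, -0.006, 0.1], "angular": [0, 0, 0]}
    - {"translation": [0, -0.006, 0.12], "angular": [0, 0, 0]}
    - {"translation": [0, -0.006, 0.14], "angular": [0, 0, 0]}
    - {"translation": [0, -0.006, 0.15], "angular": [0, 0, 0]}
    - {"translation": [0, -0.006, 0.16], "angular": [0, 0, 0]}
    - {"translation": [0, -0.006, 0.17], "angular": [0, 0, 0]}
    - {"translation": [0, -0.006, 0.17], "angular": [0, 0, 0]}

```text
time: 16.68
tool_pos: [0.5952, -0.2823, 0.256]
orientation: [-0.021, 1.0, -0.0, 0.0]
force: [1.5, 0.8, -2.5]
opening: 0.025
```

>>> step_arm:
  steps:
    - {"translation": [-0.003, 0.003, 0.02], "angular": [0, 0, 0]}
    - {"translation": [-0.003, 0.003, 0.04], "angular": [0, 0, 0]}
    - {"translation": [-0.003, 0.003, 0.06], "angular": [0, 0, 0]}
    - {"translation": [-0.003, 0.003, 0.08], "angular": [0, 0, 0]}
    - {"translation": [-0.003, 0.003, 0.1], "angular": [0, 0, 0]}
    - {"translation": [-0.003, 0.003, 0.1], "angular": [0, 0, 0]}
    - {"translation": [-0.003, 0.003, 0.1], "angular": [0, 0, 0]}
  squeeze: 60

```text
time: 17.27
tool_pos: [0.5955, -0.2816, 0.2359]
orientation: [-0.021, 1.0, 0.0, -0.0]
force: [-0.3, -0.1, -0.6]
opening: 0.0255
```

>>> step_arm:
  steps:
    - {"translation": [0, 0, 0.025], "angular": [0, 0, 0]}
    - {"translation": [0, 0, 0.05], "angular": [0, 0, 0]}
    - {"translation": [0, 0, 0.075], "angular": [0, 0, 0]}
    - {"translation": [0, 0, 0.1], "angular": [0, 0, 0]}
    - {"translation": [0, 0, 0.125], "angular": [0, 0, 0]}
    - {"translation": [0, 0, 0.15], "angular": [0, 0, 0]}
    - {"translation": [0, 0, 0.175], "angular": [0, 0, 0]}
    - {"translation": [0, 0, 0.2], "angular": [0, 0, 0]}
    - {"translation": [0, 0, 0.22], "angular": [0, 0, 0]}
    - {"translation": [0, 0, 0.23], "angular": [0, 0, 0]}
    - {"translation": [0, 0, 0.23], "angular": [0, 0, 0]}
    - {"translation": [0, 0, 0.23], "angular": [0, 0, 0]}

```text
time: 18.27
tool_pos: [0.5955, -0.2832, 0.1903]
orientation: [-0.02, 1.0, -0.001, 0.0]
force: [0.6, -6.1, 2.4]
opening: 0.025
```

>>> step_arm:
  steps:
    - {"translation": [0, 0, 0.01], "angular": [0, 0, 0]}
    - {"translation": [0, 0, 0.02], "angular": [0, 0, 0]}
    - {"translation": [0, 0, 0.02], "angular": [0, 0, 0]}
    - {"translation": [0, 0, 0.02], "angular": [0, 0, 0]}

```text
time: 18.6
tool_pos: [0.5956, -0.2833, 0.1901]
orientation: [-0.02, 1.0, -0.001, 0.001]
force: [-10.1, 2.1, 31.3]
opening: 0.0249
```

>>> step_arm:
  steps:
    - {"translation": [0, 0, -0.02], "angular": [0, 0, 0]}
    - {"translation": [0, 0, -0.02], "angular": [0, 0, 0]}
    - {"translation": [0, 0, -0.02], "angular": [0, 0, 0]}
    - {"translation": [0, 0, -0.02], "angular": [0, 0, 0]}
    - {"translation": [0, 0, -0.02], "angular": [0, 0, 0]}
    - {"translation": [0, 0, -0.02], "angular": [0, 0, 0]}
    - {"translation": [0, 0, -0.1], "angular": [0, 0, 0]}
    - {"translation": [0, 0, -0.22], "angular": [0, 0, 0]}
    - {"translation": [0, 0, -0.34], "angular": [0, 0, 0]}
    - {"translation": [0, 0, -0.42], "angular": [0, 0, 0]}
    - {"translation": [0, 0, -0.42], "angular": [0, 0, 0]}
  grip: 0

```text
time: 19.52
tool_pos: [0.5966, -0.2825, 0.274]
orientation: [-0.02, 1.0, -0.001, 0.002]
force: [0.5, 0.6, -0.4]
opening: 0.0856
```

```bash
python3 plan.py .5435 .2528 .215 -2.2;  python3 see.py 8
cat > chk.py <<'E'
from h import *
import sys
np.set_printoptions(precision=4,suppress=True)
tag=sys.argv[1]
for c in("scene","top"):
    W=cloud(c,np.load(f"{c}{tag}.npy")); X,Y,Z=np.moveaxis(W,-1,0)
    for n,x,y in(("blue",.594,-.281),("yellow",.531,-.283),("green",.4666,-.286)):
        P=W[(np.hypot(X-x,Y-y)<.02)&(Z>.1)&(Z<.22)]
        if len(P): print(c,n,len(P),"zmax",np.percentile(P[:,2],[80,95]),"top xy",P[P[:,2]>P[:,2].max()-.01].mean(0)[:2])
E
python3 chk.py 8
```

```text
t 19.52 grasp [ 0.5966 -0.2825  0.223 ] yaw 2.35 tilt [ 0.0049 -0.0016] F [ 0.5  0.6 -0.4] op 0.0856
  trans [0.1557 2.6849 0.0342] ang [-0.0016  0.0047  0.0758]
scene blue 239 zmax [0.1671 0.1713] top xy [ 0.5937 -0.2788]
scene yellow 74 zmax [0.1068 0.1083] top xy [ 0.531  -0.2801]
scene green 67 zmax [0.1067 0.1081] top xy [ 0.467  -0.2829]
top blue 10 zmax [0.1102 0.1468] top xy [ 0.6008 -0.2775]
```

>>> step_arm:
  steps:
    - {"translation": [0.02, 0.2, 0], "angular": [0, 0, 0]}
    - {"translation": [0.04, 0.4, 0], "angular": [0, 0, 0]}
    - {"translation": [0.05, 0.6, 0], "angular": [0, 0, 0]}
    - {"translation": [0.05, 0.8, 0], "angular": [0, 0, 0]}
    - {"translation": [0.05, 0.9, 0], "angular": [0, 0, 0]}

```text
time: 20.03
tool_pos: [0.5776, -0.0963, 0.2685]
orientation: [-0.023, 1.0, 0.001, -0.001]
force: [0.1, -0.1, 0.1]
opening: 0.0873
```

>>> step_arm:
  steps:
    - {"translation": [0.02, 0.2, 0], "angular": [0, 0, 0]}
    - {"translation": [0.04, 0.4, 0], "angular": [0, 0, 0]}
    - {"translation": [0.05, 0.6, 0], "angular": [0, 0, 0]}
    - {"translation": [0.05, 0.8, 0], "angular": [0, 0, 0]}
    - {"translation": [0.05, 0.9, 0], "angular": [0, 0, 0]}

```text
time: 20.45
tool_pos: [0.5593, 0.0832, 0.2686]
orientation: [-0.023, 1.0, 0.001, -0.001]
force: [0.5, 0.4, 0.1]
opening: 0.087
```

>>> step_arm:
  steps:
    - {"translation": [0.02, 0.2, 0], "angular": [0, 0, 0.02]}
    - {"translation": [0.04, 0.4, 0], "angular": [0, 0, 0.04]}
    - {"translation": [0.05, 0.6, 0], "angular": [0, 0, 0.06]}
    - {"translation": [0.05, 0.8, 0], "angular": [0, 0, 0.076]}
    - {"translation": [0.05, 0.88, 0.03], "angular": [0, 0, 0.076]}
    - {"translation": [0.05, 0.88, 0.03], "angular": [0, 0, 0.076]}
    - {"translation": [0.05, 0.88, 0.03], "angular": [0, 0, 0.076]}

```text
time: 21.03
tool_pos: [0.5427, 0.2532, 0.2623]
orientation: [0.018, 1.0, -0.001, -0.001]
force: [0.0, -1.0, -0.7]
opening: 0.0873
```

```bash
python3 plan.py .5435 .2528 .127 -2.3; python3 see.py 9
python3 - <<'E'
from h import *
for c in("scene","top"):
    W=cloud(c,np.load(f"{c}9.npy")); X,Y,Z=np.moveaxis(W,-1,0)
    for x in(.415,.543):
        P=W[(abs(X-x)<.03)&(abs(Y-.256)<.025)&(Z>.154)&(Z<.166)]
        if len(P)>5: print(c,x,len(P),(P.min(0)+P.max(0))/2,P.mean(0))
E
```

```text
t 21.03 grasp [0.5427 0.2532 0.2113] yaw -2.08 tilt [-0.0025 -0.0018] F [ 0.  -1.  -0.7] op 0.0873
  trans [-0.0049 -0.0009  0.4214] ang [-0.0018 -0.0023  0.0037]
scene 0.543 81 [0.54286606 0.25734918 0.15912984] [0.54288354 0.25776499 0.15866405]
```

>>> step_arm:
  steps:
    - {"translation": [-0.004, 0, 0.1], "angular": [0, 0, 0]}
    - {"translation": [-0.004, 0, 0.2], "angular": [0, 0, 0]}
    - {"translation": [-0.004, 0, 0.3], "angular": [0, 0, 0]}
    - {"translation": [-0.004, 0, 0.38], "angular": [0, 0, 0]}
    - {"translation": [-0.004, 0, 0.42], "angular": [0, 0, 0]}
    - {"translation": [-0.004, 0, 0.42], "angular": [0, 0, 0]}
    - {"translation": [-0.004, 0, 0.42], "angular": [0, 0, 0]}

```text
time: 21.72
tool_pos: [0.5448, 0.2516, 0.1807]
orientation: [0.02, 1.0, -0.0, 0.0]
force: [0.7, -1.0, 0.5]
opening: 0.0866
```

>>> step_arm:
  steps:
    - {"translation": [0, 0, 0], "angular": [0, 0, 0]}
    - {"translation": [0, 0, 0], "angular": [0, 0, 0]}
    - {"translation": [0, 0, 0], "angular": [0, 0, 0]}
    - {"translation": [0, 0, 0], "angular": [0, 0, 0]}
    - {"translation": [0, 0, 0], "angular": [0, 0, 0]}
    - {"translation": [0, 0, 0], "angular": [0, 0, 0]}
    - {"translation": [0, 0, 0], "angular": [0, 0, 0]}
    - {"translation": [0, 0, 0], "angular": [0, 0, 0]}
    - {"translation": [0, 0, 0], "angular": [0, 0, 0]}
    - {"translation": [0, 0, 0], "angular": [0, 0, 0]}
    - {"translation": [0, 0, 0], "angular": [0, 0, 0]}
  grip: 255
  squeeze: 50

```text
time: 22.63
tool_pos: [0.5444, 0.2528, 0.1803]
orientation: [0.019, 1.0, 0.0, 0.0]
force: [1.1, 0.4, -0.3]
opening: 0.0255
```

>>> step_arm:
  steps:
    - {"translation": [0, 0, -0.06], "angular": [0, 0, 0]}
    - {"translation": [0, 0, -0.16], "angular": [0, 0, 0]}
    - {"translation": [0, 0, -0.28], "angular": [0, 0, 0]}
    - {"translation": [0, 0, -0.4], "angular": [0, 0, 0]}
    - {"translation": [0, 0, -0.5], "angular": [0, 0, 0]}
    - {"translation": [0, 0, -0.55], "angular": [0, 0, 0]}
    - {"translation": [0, 0, -0.55], "angular": [0, 0, 0]}
    - {"translation": [0, 0, -0.55], "angular": [0, 0, 0]}

```text
time: 23.3
tool_pos: [0.5444, 0.2524, 0.2901]
orientation: [0.019, 1.0, 0.0, 0.0]
force: [-0.3, 0.7, -1.7]
opening: 0.0249
```

```bash
python3 cup.py 10; python3 plan.py .63 -.022 .237 0
```

```text
scene cup rim 160 circ [628.2 -19.6] 32.9
scene knob 56 [ 0.4448 -0.0731  0.0399]
top cup rim 96 circ [629.3 -23.9] 32.7
top knob 42 [ 0.4422 -0.0798  0.0436]
t 23.4 grasp [0.5439 0.2523 0.2377] yaw -2.21 tilt [-0.0019 -0.0011] F [ 0.4  0.3 -0.3] op 0.0251
  trans [-0.4832 -1.3541  0.0044] ang [-0.0011 -0.0018 -0.0368]
```

>>> step_arm:
  steps:
    - {"translation": [-0.03, -0.08, 0], "angular": [0, 0, 0]}
    - {"translation": [-0.08, -0.21, 0], "angular": [0, 0, 0]}
    - {"translation": [-0.13, -0.36, 0], "angular": [0, 0, 0]}
    - {"translation": [-0.18, -0.51, 0], "angular": [0, 0, 0]}
    - {"translation": [-0.22, -0.63, 0], "angular": [0, 0, 0]}
    - {"translation": [-0.242, -0.677, 0], "angular": [0, 0, 0]}

```text
time: 23.9
tool_pos: [0.5879, 0.1105, 0.289]
orientation: [0.022, 1.0, -0.001, -0.001]
force: [-0.4, -0.8, -0.2]
opening: 0.0252
```

>>> step_arm:
  steps:
    - {"translation": [-0.03, -0.08, 0], "angular": [0, 0, 0]}
    - {"translation": [-0.08, -0.21, 0], "angular": [0, 0, -0.02]}
    - {"translation": [-0.13, -0.36, 0], "angular": [0, 0, -0.037]}
    - {"translation": [-0.18, -0.51, 0], "angular": [0, 0, -0.037]}
    - {"translation": [-0.22, -0.63, 0], "angular": [0, 0, -0.037]}
    - {"translation": [-0.241, -0.677, 0], "angular": [0, 0, -0.037]}
    - {"translation": [-0.241, -0.677, 0], "angular": [0, 0, -0.037]}
    - {"translation": [-0.241, -0.677, 0], "angular": [0, 0, -0.037]}

```text
time: 24.57
tool_pos: [0.6303, -0.0209, 0.2892]
orientation: [-0.0, 1.0, 0.0, -0.001]
force: [-0.5, -0.4, -1.4]
opening: 0.0254
```

```bash
python3 plan.py .63 -.022 .144 0; python3 cup.py 11
```

```text
t 24.57 grasp [ 0.6303 -0.0209  0.2382] yaw 0.01 tilt [-0.0016  0.0005] F [-0.5 -0.4 -1.4] op 0.0254
  trans [ 0.0008 -0.006   0.4709] ang [ 0.0005 -0.0015  0.0002]
scene cup rim 162 circ [629.1 -20.1] 33.9
scene knob 36 [ 0.4491 -0.0723  0.0394]
top knob 38 [ 0.4418 -0.0806  0.0438]
```

>>> step_arm:
  steps:
    - {"translation": [0, -0.004, 0.1], "angular": [0, 0, 0]}
    - {"translation": [0, -0.004, 0.22], "angular": [0, 0, 0]}
    - {"translation": [0, -0.004, 0.34], "angular": [0, 0, 0]}
    - {"translation": [0, -0.004, 0.43], "angular": [0, 0, 0]}
    - {"translation": [0, -0.004, 0.47], "angular": [0, 0, 0]}
    - {"translation": [0, -0.004, 0.47], "angular": [0, 0, 0]}
    - {"translation": [0, -0.004, 0.47], "angular": [0, 0, 0]}

```text
time: 25.25
tool_pos: [0.6306, -0.0216, 0.1968]
orientation: [-0.001, 1.0, 0.0, 0.0]
force: [0.6, -1.1, 0.3]
opening: 0.0258
```

>>> step_arm:
  steps:
    - {"translation": [0, 0, 0], "angular": [0, 0, 0]}
    - {"translation": [0, 0, 0], "angular": [0, 0, 0]}
    - {"translation": [0, 0, 0], "angular": [0, 0, 0]}
    - {"translation": [0, 0, 0], "angular": [0, 0, 0]}
    - {"translation": [0, 0, 0], "angular": [0, 0, 0]}
    - {"translation": [0, 0, 0], "angular": [0, 0, 0]}
    - {"translation": [0, 0, 0], "angular": [0, 0, 0]}
    - {"translation": [0, 0, 0], "angular": [0, 0, 0]}
    - {"translation": [0, 0, 0], "angular": [0, 0, 0]}
    - {"translation": [0, 0, 0], "angular": [0, 0, 0]}

```text
time: 26.08
tool_pos: [0.6305, -0.0226, 0.1962]
orientation: [-0.0, 1.0, 0.0, -0.0]
force: [0.1, -0.8, -1.4]
opening: 0.0251
```

>>> step_arm:
  steps:
    - {"translation": [0, 0, -0.1], "angular": [0, 0, 0]}
    - {"translation": [0, 0, -0.22], "angular": [0, 0, 0]}
    - {"translation": [0, 0, -0.34], "angular": [0, 0, 0]}
    - {"translation": [0, 0, -0.46], "angular": [0, 0, 0]}
    - {"translation": [0, 0, -0.54], "angular": [0, 0, 0]}
    - {"translation": [0, 0, -0.58], "angular": [0, 0, 0]}
    - {"translation": [0, 0, -0.58], "angular": [0, 0, 0]}
    - {"translation": [0, 0, -0.58], "angular": [0, 0, 0]}

```text
time: 26.75
tool_pos: [0.6304, -0.0225, 0.3115]
orientation: [-0.0, 1.0, 0.0, -0.0]
force: [-0.4, 0.6, -2.4]
opening: 0.0254
```

```bash
python3 plan.py .4683 -.2866 .26 2.3
```

```text
t 26.75 grasp [ 0.6304 -0.0225  0.2605] yaw 0.01 tilt [-0.0005  0.0001] F [-0.4  0.6 -2.4] op 0.0254
  trans [ 0.8105 -1.3202  0.0029] ang [ 0.0001 -0.0005 -0.0382]
```

>>> step_arm:
  steps:
    - {"translation": [0.04, -0.07, 0], "angular": [0, 0, 0]}
    - {"translation": [0.12, -0.19, 0], "angular": [0, 0, 0]}
    - {"translation": [0.2, -0.33, 0], "angular": [0, 0, 0]}
    - {"translation": [0.29, -0.47, 0], "angular": [0, 0, 0]}
    - {"translation": [0.36, -0.59, 0], "angular": [0, 0, 0]}
    - {"translation": [0.4, -0.65, 0], "angular": [0, 0, 0]}

```text
time: 27.25
tool_pos: [0.5476, -0.1569, 0.3111]
orientation: [0.002, 1.0, -0.0, -0.001]
force: [0.3, -1.1, -0.5]
opening: 0.0252
```

>>> step_arm:
  steps:
    - {"translation": [0.04, -0.07, 0], "angular": [0, 0, -0.01]}
    - {"translation": [0.12, -0.19, 0], "angular": [0, 0, -0.02]}
    - {"translation": [0.2, -0.33, 0], "angular": [0, 0, -0.03]}
    - {"translation": [0.29, -0.47, 0], "angular": [0, 0, -0.038]}
    - {"translation": [0.36, -0.59, 0], "angular": [0, 0, -0.038]}
    - {"translation": [0.4, -0.65, 0], "angular": [0, 0, -0.038]}
    - {"translation": [0.41, -0.67, 0.02], "angular": [0, 0, -0.038]}
    - {"translation": [0.411, -0.67, 0.06], "angular": [0, 0, -0.038]}
    - {"translation": [0.411, -0.67, 0.1], "angular": [0, 0, -0.038]}
    - {"translation": [0.411, -0.67, 0.1], "angular": [0, 0, -0.038]}
    - {"translation": [0.411, -0.67, 0.1], "angular": [0, 0, -0.038]}

```text
time: 28.17
tool_pos: [0.4689, -0.285, 0.2911]
orientation: [-0.021, 1.0, 0.0, -0.001]
force: [0.4, 0.5, -0.3]
opening: 0.0251
```

```bash
python3 plan.py .468 -.2867 .227 2.3; python3 see.py 12;python3 tip.py 12 .467 -.282
python3 - <<'E'
from h import *
a=cv2.imread('pics/scene12.png')[130:190,190:250]
cv2.imwrite('pics/v12.png',cv2.resize(a,None,fx=9,fy=9,interpolation=2))
E
```

```text
t 28.17 grasp [ 0.4689 -0.285   0.2401] yaw 2.42 tilt [-0.0018  0.0008] F [ 0.4  0.5 -0.3] op 0.0251
  trans [ 0.0045 -0.0083  0.0653] ang [ 0.0009 -0.0017  0.002 ]
0.098 0.112 77 mid [ 0.466  -0.2828] mean [ 0.4679 -0.2826  0.1041]
0.13 0.16 38 mid [ 0.4667 -0.2802] mean [ 0.4684 -0.2781  0.1475]
0.16 0.18 28 mid [ 0.4662 -0.2808] mean [ 0.4677 -0.2789  0.1692]
0.18 0.19 18 mid [ 0.4664 -0.2804] mean [ 0.4678 -0.2784  0.1847]
```

View pics/v12.png

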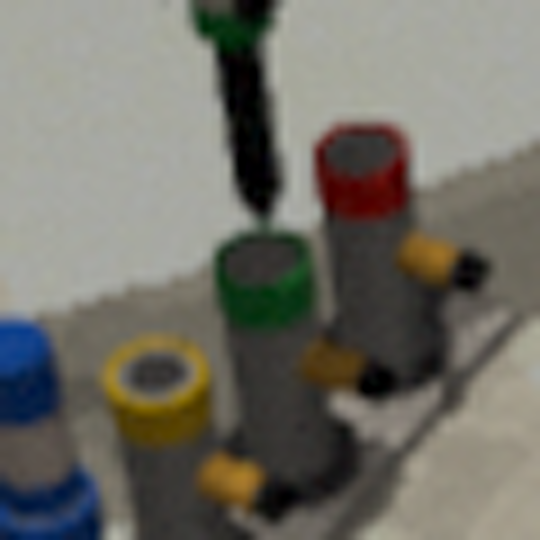

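>>> step_arm:
  steps:
    - {"translation": [0, -0.006, 0.02], "angular": [0, 0, 0]}
    - {"translation": [0, -0.006, 0.05], "angular": [0, 0, 0]}
    - {"translation": [0, -0.006, 0.08], "angular": [0, 0, 0]}
    - {"translation": [0, -0.006, 0.1], "angular": [0, 0, 0]}
    - {"translation": [0, -0.006, 0.12], "angular": [0, 0, 0]}
    - {"translation": [0, -0.006, 0.14], "angular": [0, 0, 0]}
    - {"translation": [0, -0.006, 0.15], "angular": [0, 0, 0]}
    - {"translation": [0, -0.006, 0.16], "angular": [0, 0, 0]}
    - {"translation": [0, -0.006, 0.17], "angular": [0, 0, 0]}
    - {"translation": [0, -0.006, 0.17], "angular": [0, 0, 0]}

```text
time: 29.1
tool_pos: [0.4683, -0.2878, 0.2579]
orientation: [-0.02, 1.0, 0.0, -0.0]
force: [1.1, 0.1, -1.3]
opening: 0.0251
```

>>> step_arm:
  steps:
    - {"translation": [-0.002, 0.003, 0.02], "angular": [0, 0, 0]}
    - {"translation": [-0.002, 0.003, 0.04], "angular": [0, 0, 0]}
    - {"translation": [-0.002, 0.003, 0.06], "angular": [0, 0, 0]}
    - {"translation": [-0.002, 0.003, 0.08], "angular": [0, 0, 0]}
    - {"translation": [-0.002, 0.003, 0.1], "angular": [0, 0, 0]}
    - {"translation": [-0.002, 0.003, 0.1], "angular": [0, 0, 0]}
    - {"translation": [-0.002, 0.003, 0.1], "angular": [0, 0, 0]}
  squeeze: 60

```text
time: 29.68
tool_pos: [0.4686, -0.2871, 0.2379]
orientation: [-0.02, 1.0, 0.0, -0.0]
force: [-0.7, 0.7, -0.4]
opening: 0.0246
```

>>> step_arm:
  steps:
    - {"translation": [0, 0, 0.025], "angular": [0, 0, 0]}
    - {"translation": [0, 0, 0.05], "angular": [0, 0, 0]}
    - {"translation": [0, 0, 0.075], "angular": [0, 0, 0]}
    - {"translation": [0, 0, 0.1], "angular": [0, 0, 0]}
    - {"translation": [0, 0, 0.125], "angular": [0, 0, 0]}
    - {"translation": [0, 0, 0.15], "angular": [0, 0, 0]}
    - {"translation": [0, 0, 0.175], "angular": [0, 0, 0]}
    - {"translation": [0, 0, 0.2], "angular": [0, 0, 0]}
    - {"translation": [0, 0, 0.22], "angular": [0, 0, 0]}
    - {"translation": [0, 0, 0.235], "angular": [0, 0, 0]}
    - {"translation": [0, 0, 0.24], "angular": [0, 0, 0]}
    - {"translation": [0, 0, 0.24], "angular": [0, 0, 0]}

```text
time: 30.68
tool_pos: [0.4687, -0.2886, 0.192]
orientation: [-0.019, 1.0, -0.001, 0.001]
force: [-7.4, -1.7, 22.0]
opening: 0.0248
```

>>> step_arm:
  steps:
    - {"translation": [0, 0, -0.012], "angular": [0, 0, 0]}
    - {"translation": [0, 0, -0.012], "angular": [0, 0, 0]}
    - {"translation": [0, 0, -0.012], "angular": [0, 0, 0]}
    - {"translation": [0, 0, -0.012], "angular": [0, 0, 0]}
    - {"translation": [0, 0, -0.012], "angular": [0, 0, 0]}
    - {"translation": [0, 0, -0.012], "angular": [0, 0, 0]}
    - {"translation": [0, 0, -0.1], "angular": [0, 0, 0]}
    - {"translation": [0, 0, -0.22], "angular": [0, 0, 0]}
    - {"translation": [0, 0, -0.34], "angular": [0, 0, 0]}
    - {"translation": [0, 0, -0.42], "angular": [0, 0, 0]}
    - {"translation": [0, 0, -0.42], "angular": [0, 0, 0]}
  grip: 0

```text
time: 31.6
tool_pos: [0.4698, -0.2879, 0.2775]
orientation: [-0.02, 1.0, -0.001, 0.002]
force: [0.7, -0.2, 0.0]
opening: 0.0852
```

>>> step_arm:
  steps:
    - {"translation": [0.02, 0.2, 0], "angular": [0, 0, 0]}
    - {"translation": [0.04, 0.4, 0], "angular": [0, 0, 0]}
    - {"translation": [0.05, 0.6, 0], "angular": [0, 0, 0]}
    - {"translation": [0.05, 0.8, 0], "angular": [0, 0, 0]}
    - {"translation": [0.05, 0.91, 0], "angular": [0, 0, 0]}

```text
time: 32.02
tool_pos: [0.4508, -0.1012, 0.2735]
orientation: [-0.022, 1.0, 0.001, -0.0]
force: [1.4, 0.5, 0.3]
opening: 0.0872
```

>>> step_arm:
  steps:
    - {"translation": [0.02, 0.2, 0], "angular": [0, 0, 0]}
    - {"translation": [0.04, 0.4, 0], "angular": [0, 0, 0]}
    - {"translation": [0.05, 0.6, 0], "angular": [0, 0, 0]}
    - {"translation": [0.05, 0.8, 0], "angular": [0, 0, 0]}
    - {"translation": [0.05, 0.91, 0], "angular": [0, 0, 0]}

```text
time: 32.43
tool_pos: [0.433, 0.0802, 0.2736]
orientation: [-0.022, 1.0, 0.001, -0.0]
force: [0.2, -0.1, 0.2]
opening: 0.0869
```

>>> step_arm:
  steps:
    - {"translation": [0.02, 0.2, 0], "angular": [0, 0, 0.02]}
    - {"translation": [0.04, 0.4, 0], "angular": [0, 0, 0.04]}
    - {"translation": [0.05, 0.6, 0], "angular": [0, 0, 0.06]}
    - {"translation": [0.05, 0.8, 0], "angular": [0, 0, 0.076]}
    - {"translation": [0.05, 0.9, 0.03], "angular": [0, 0, 0.076]}
    - {"translation": [0.05, 0.9, 0.03], "angular": [0, 0, 0.076]}
    - {"translation": [0.05, 0.9, 0.03], "angular": [0, 0, 0.076]}

```text
time: 33.02
tool_pos: [0.4163, 0.256, 0.267]
orientation: [0.019, 1.0, -0.001, -0.001]
force: [0.4, -1.4, 1.0]
opening: 0.087
```

```bash
python3 plan.py .4157 .2572 .127 -2.3; python3 cup.py 13; python3 chk.py 13
python3 - <<'E'
from h import *
for c in("scene","top"):
    W=cloud(c,np.load(f"{c}13.npy")); X,Y,Z=np.moveaxis(W,-1,0)
    for x in(.415,.543):
        P=W[(abs(X-x)<.03)&(abs(Y-.256)<.025)&(Z>.154)&(Z<.166)]
        if len(P)>5: print(c,x,len(P),(P.min(0)+P.max(0))/2,P.mean(0))
E
```

```text
t 33.02 grasp [0.4163 0.256  0.216 ] yaw -2.13 tilt [-0.0018 -0.0012] F [ 0.4 -1.4  1. ] op 0.087
  trans [0.0025 0.0067 0.4448] ang [-0.0013 -0.0017  0.0029]
scene cup rim 158 circ [628.1 -19.1] 33.6
scene knob 56 [ 0.4448 -0.0732  0.0404]
top cup rim 93 circ [629.2 -23.5] 32.8
top knob 41 [ 0.442  -0.0798  0.0438]
scene blue 238 zmax [0.1671 0.1709] top xy [ 0.5943 -0.278 ]
scene yellow 73 zmax [0.1071 0.1078] top xy [ 0.5308 -0.2804]
scene green 211 zmax [0.1646 0.171 ] top xy [ 0.466  -0.2841]
top blue 128 zmax [0.1719 0.1742] top xy [ 0.592  -0.2849]
top yellow 67 zmax [0.1094 0.1109] top xy [ 0.5305 -0.2859]
top green 124 zmax [0.1726 0.1741] top xy [ 0.4644 -0.2896]
scene 0.415 66 [0.41461014 0.26265629 0.15833223] [0.41598625 0.26263841 0.15877514]
```

>>> step_arm:
  steps:
    - {"translation": [0.008, 0.014, 0.1], "angular": [0, 0, 0]}
    - {"translation": [0.008, 0.014, 0.2], "angular": [0, 0, 0]}
    - {"translation": [0.008, 0.014, 0.3], "angular": [0, 0, 0]}
    - {"translation": [0.008, 0.014, 0.4], "angular": [0, 0, 0]}
    - {"translation": [0.008, 0.014, 0.44], "angular": [0, 0, 0]}
    - {"translation": [0.008, 0.014, 0.44], "angular": [0, 0, 0]}
    - {"translation": [0.008, 0.014, 0.44], "angular": [0, 0, 0]}

```text
time: 33.7
tool_pos: [0.416, 0.2575, 0.1808]
orientation: [0.02, 1.0, 0.0, 0.0]
force: [-0.1, -0.1, 0.4]
opening: 0.0871
```

>>> step_arm:
  steps:
    - {"translation": [0, 0, 0], "angular": [0, 0, 0]}
    - {"translation": [0, 0, 0], "angular": [0, 0, 0]}
    - {"translation": [0, 0, 0], "angular": [0, 0, 0]}
    - {"translation": [0, 0, 0], "angular": [0, 0, 0]}
    - {"translation": [0, 0, 0], "angular": [0, 0, 0]}
    - {"translation": [0, 0, 0], "angular": [0, 0, 0]}
    - {"translation": [0, 0, 0], "angular": [0, 0, 0]}
    - {"translation": [0, 0, 0], "angular": [0, 0, 0]}
    - {"translation": [0, 0, 0], "angular": [0, 0, 0]}
    - {"translation": [0, 0, 0], "angular": [0, 0, 0]}
    - {"translation": [0, 0, 0], "angular": [0, 0, 0]}
  grip: 255
  squeeze: 50

```text
time: 34.62
tool_pos: [0.4155, 0.2581, 0.1802]
orientation: [0.02, 1.0, 0.0, -0.0]
force: [0.5, -0.1, 0.5]
opening: 0.025
```

>>> step_arm:
  steps:
    - {"translation": [0, 0, -0.06], "angular": [0, 0, 0]}
    - {"translation": [0, 0, -0.16], "angular": [0, 0, 0]}
    - {"translation": [0, 0, -0.28], "angular": [0, 0, 0]}
    - {"translation": [0, 0, -0.4], "angular": [0, 0, 0]}
    - {"translation": [0, 0, -0.5], "angular": [0, 0, 0]}
    - {"translation": [0, 0, -0.55], "angular": [0, 0, 0]}
    - {"translation": [0, 0, -0.55], "angular": [0, 0, 0]}
    - {"translation": [0, 0, -0.55], "angular": [0, 0, 0]}

```text
time: 35.28
tool_pos: [0.4155, 0.258, 0.2896]
orientation: [0.02, 1.0, -0.0, -0.0]
force: [0.3, 0.7, -1.1]
opening: 0.0253
```

```bash
python3 plan.py .63 -.022 .237 0
```

```text
t 35.28 grasp [0.4155 0.258  0.2386] yaw -2.27 tilt [-0.0001 -0.0001] F [ 0.3  0.7 -1.1] op 0.0253
  trans [-1.1273 -1.3563  0.0079] ang [-0.0001 -0.0001 -0.0378]
```

>>> step_arm:
  steps:
    - {"translation": [-0.06, -0.07, 0], "angular": [0, 0, 0]}
    - {"translation": [-0.16, -0.19, 0], "angular": [0, 0, 0]}
    - {"translation": [-0.27, -0.33, 0], "angular": [0, 0, 0]}
    - {"translation": [-0.39, -0.47, 0], "angular": [0, 0, 0]}
    - {"translation": [-0.49, -0.59, 0], "angular": [0, 0, 0]}
    - {"translation": [-0.56, -0.675, 0], "angular": [0, 0, 0]}

```text
time: 35.78
tool_pos: [0.523, 0.1154, 0.2883]
orientation: [0.021, 1.0, -0.001, -0.001]
force: [-0.2, 0.7, -1.0]
opening: 0.0255
```

>>> step_arm:
  steps:
    - {"translation": [-0.06, -0.07, 0], "angular": [0, 0, 0]}
    - {"translation": [-0.16, -0.19, 0], "angular": [0, 0, -0.02]}
    - {"translation": [-0.27, -0.33, 0], "angular": [0, 0, -0.038]}
    - {"translation": [-0.39, -0.47, 0], "angular": [0, 0, -0.038]}
    - {"translation": [-0.49, -0.59, 0], "angular": [0, 0, -0.038]}
    - {"translation": [-0.567, -0.68, 0], "angular": [0, 0, -0.038]}
    - {"translation": [-0.567, -0.68, 0], "angular": [0, 0, -0.038]}
    - {"translation": [-0.567, -0.68, 0], "angular": [0, 0, -0.038]}

```text
time: 36.45
tool_pos: [0.6298, -0.0233, 0.2877]
orientation: [0.001, 1.0, -0.001, -0.002]
force: [0.1, 0.6, -0.6]
opening: 0.0251
```

```bash
python3 plan.py .63 -.022 .144 0; python3 cup.py 14
```

```text
t 36.45 grasp [ 0.6298 -0.0233  0.2367] yaw -0.15 tilt [-0.0035 -0.0011] F [ 0.1  0.6 -0.6] op 0.0251
  trans [-0.0027  0.0069  0.4633] ang [-0.0011 -0.0033 -0.0025]
scene cup rim 155 circ [629.5 -19.7] 33.7
scene knob 31 [ 0.4489 -0.0727  0.0386]
top knob 7 [ 0.4419 -0.0888  0.043 ]
```

>>> step_arm:
  steps:
    - {"translation": [0, 0.008, 0.1], "angular": [0, 0, 0]}
    - {"translation": [0, 0.008, 0.22], "angular": [0, 0, 0]}
    - {"translation": [0, 0.008, 0.34], "angular": [0, 0, 0]}
    - {"translation": [0, 0.008, 0.43], "angular": [0, 0, 0]}
    - {"translation": [0, 0.008, 0.47], "angular": [0, 0, 0]}
    - {"translation": [0, 0.008, 0.47], "angular": [0, 0, 0]}
    - {"translation": [0, 0.008, 0.47], "angular": [0, 0, 0]}

```text
time: 37.13
tool_pos: [0.63, -0.0194, 0.1967]
orientation: [-0.001, 1.0, 0.0, 0.0]
force: [0.0, -0.3, -0.1]
opening: 0.0252
```

>>> step_arm:
  steps:
    - {"translation": [0, 0, 0], "angular": [0, 0, 0]}
    - {"translation": [0, 0, 0], "angular": [0, 0, 0]}
    - {"translation": [0, 0, 0], "angular": [0, 0, 0]}
    - {"translation": [0, 0, 0], "angular": [0, 0, 0]}
    - {"translation": [0, 0, 0], "angular": [0, 0, 0]}
    - {"translation": [0, 0, 0], "angular": [0, 0, 0]}
    - {"translation": [0, 0, 0], "angular": [0, 0, 0]}
    - {"translation": [0, 0, 0], "angular": [0, 0, 0]}
    - {"translation": [0, 0, 0], "angular": [0, 0, 0]}
    - {"translation": [0, 0, 0], "angular": [0, 0, 0]}

```text
time: 37.97
tool_pos: [0.63, -0.0201, 0.1962]
orientation: [-0.0, 1.0, 0.0, -0.0]
force: [0.3, 0.7, 0.0]
opening: 0.0251
```

>>> step_arm:
  steps:
    - {"translation": [0, 0, -0.1], "angular": [0, 0, 0]}
    - {"translation": [0, 0, -0.22], "angular": [0, 0, 0]}
    - {"translation": [0, 0, -0.34], "angular": [0, 0, 0]}
    - {"translation": [0, 0, -0.46], "angular": [0, 0, 0]}
    - {"translation": [0, 0, -0.54], "angular": [0, 0, 0]}
    - {"translation": [0, 0, -0.58], "angular": [0, 0, 0]}
    - {"translation": [0, 0, -0.58], "angular": [0, 0, 0]}
    - {"translation": [0, 0, -0.58], "angular": [0, 0, 0]}

```text
time: 38.63
tool_pos: [0.6299, -0.0201, 0.3115]
orientation: [-0.0, 1.0, 0.0, -0.0]
force: [0.6, -0.4, -1.0]
opening: 0.0253
```

```bash
python3 plan.py .532 -.2842 .26 2.3
```

```text
t 38.63 grasp [ 0.6299 -0.0201  0.2605] yaw 0.01 tilt [-0.0005  0.0001] F [ 0.6 -0.4 -1. ] op 0.0253
  trans [ 0.4897 -1.3206  0.0026] ang [ 0.0001 -0.0004 -0.0382]
```

>>> step_arm:
  steps:
    - {"translation": [0.03, -0.07, 0], "angular": [0, 0, 0]}
    - {"translation": [0.08, -0.19, 0], "angular": [0, 0, 0]}
    - {"translation": [0.13, -0.33, 0], "angular": [0, 0, 0]}
    - {"translation": [0.19, -0.47, 0], "angular": [0, 0, 0]}
    - {"translation": [0.23, -0.59, 0], "angular": [0, 0, 0]}
    - {"translation": [0.25, -0.65, 0], "angular": [0, 0, 0]}

```text
time: 39.13
tool_pos: [0.5777, -0.1546, 0.3111]
orientation: [0.002, 1.0, -0.001, -0.001]
force: [0.7, -0.4, -0.6]
opening: 0.0251
```

>>> step_arm:
  steps:
    - {"translation": [0.03, -0.07, 0], "angular": [0, 0, -0.01]}
    - {"translation": [0.08, -0.19, 0], "angular": [0, 0, -0.02]}
    - {"translation": [0.13, -0.33, 0], "angular": [0, 0, -0.03]}
    - {"translation": [0.18, -0.47, 0], "angular": [0, 0, -0.038]}
    - {"translation": [0.22, -0.59, 0], "angular": [0, 0, -0.038]}
    - {"translation": [0.24, -0.65, 0], "angular": [0, 0, -0.038]}
    - {"translation": [0.24, -0.671, 0.02], "angular": [0, 0, -0.038]}
    - {"translation": [0.24, -0.671, 0.06], "angular": [0, 0, -0.038]}
    - {"translation": [0.24, -0.671, 0.1], "angular": [0, 0, -0.038]}
    - {"translation": [0.24, -0.671, 0.1], "angular": [0, 0, -0.038]}
    - {"translation": [0.24, -0.671, 0.1], "angular": [0, 0, -0.038]}

```text
time: 40.05
tool_pos: [0.5326, -0.2824, 0.2911]
orientation: [-0.021, 1.0, 0.001, -0.001]
force: [0.9, -0.1, 0.4]
opening: 0.0255
```

```bash
python3 plan.py .532 -.2843 .227 2.3; python3 see.py 15;python3 tip.py 15 .531 -.28
```

```text
t 40.05 grasp [ 0.5326 -0.2824  0.2401] yaw 2.43 tilt [-0.0016  0.0013] F [ 0.9 -0.1  0.4] op 0.0255
  trans [ 0.0032 -0.0094  0.0653] ang [ 0.0013 -0.0015  0.0022]
0.098 0.112 85 mid [ 0.5299 -0.28  ] mean [ 0.5314 -0.2799  0.1039]
0.13 0.16 37 mid [ 0.5314 -0.2773] mean [ 0.5332 -0.2752  0.1476]
0.16 0.18 32 mid [ 0.5311 -0.2767] mean [ 0.5331 -0.2753  0.17  ]
0.18 0.19 15 mid [ 0.5307 -0.2767] mean [ 0.5325 -0.2754  0.1844]
```

>>> step_arm:
  steps:
    - {"translation": [0.003, -0.006, 0.02], "angular": [0, 0, 0]}
    - {"translation": [0.003, -0.006, 0.05], "angular": [0, 0, 0]}
    - {"translation": [0.003, -0.006, 0.08], "angular": [0, 0, 0]}
    - {"translation": [0.003, -0.006, 0.1], "angular": [0, 0, 0]}
    - {"translation": [0.003, -0.006, 0.12], "angular": [0, 0, 0]}
    - {"translation": [0.003, -0.006, 0.14], "angular": [0, 0, 0]}
    - {"translation": [0.003, -0.006, 0.15], "angular": [0, 0, 0]}
    - {"translation": [0.003, -0.006, 0.16], "angular": [0, 0, 0]}
    - {"translation": [0.003, -0.006, 0.17], "angular": [0, 0, 0]}
    - {"translation": [0.003, -0.006, 0.17], "angular": [0, 0, 0]}

```text
time: 40.98
tool_pos: [0.5315, -0.2855, 0.2579]
orientation: [-0.02, 1.0, 0.0, -0.0]
force: [0.2, 0.6, 0.3]
opening: 0.0248
```

>>> step_arm:
  steps:
    - {"translation": [-0.002, 0.004, 0.02], "angular": [0, 0, 0]}
    - {"translation": [-0.002, 0.004, 0.04], "angular": [0, 0, 0]}
    - {"translation": [-0.002, 0.004, 0.06], "angular": [0, 0, 0]}
    - {"translation": [-0.002, 0.004, 0.08], "angular": [0, 0, 0]}
    - {"translation": [-0.002, 0.004, 0.1], "angular": [0, 0, 0]}
    - {"translation": [-0.002, 0.004, 0.1], "angular": [0, 0, 0]}
    - {"translation": [-0.002, 0.004, 0.1], "angular": [0, 0, 0]}
  squeeze: 60

```text
time: 41.57
tool_pos: [0.5318, -0.2847, 0.2379]
orientation: [-0.02, 1.0, 0.0, -0.0]
force: [0.2, -0.2, -0.0]
opening: 0.0251
```

>>> step_arm:
  steps:
    - {"translation": [0, 0, 0.025], "angular": [0, 0, 0]}
    - {"translation": [0, 0, 0.05], "angular": [0, 0, 0]}
    - {"translation": [0, 0, 0.075], "angular": [0, 0, 0]}
    - {"translation": [0, 0, 0.1], "angular": [0, 0, 0]}
    - {"translation": [0, 0, 0.125], "angular": [0, 0, 0]}
    - {"translation": [0, 0, 0.15], "angular": [0, 0, 0]}
    - {"translation": [0, 0, 0.175], "angular": [0, 0, 0]}
    - {"translation": [0, 0, 0.2], "angular": [0, 0, 0]}
    - {"translation": [0, 0, 0.22], "angular": [0, 0, 0]}
    - {"translation": [0, 0, 0.235], "angular": [0, 0, 0]}
    - {"translation": [0, 0, 0.24], "angular": [0, 0, 0]}
    - {"translation": [0, 0, 0.24], "angular": [0, 0, 0]}

```text
time: 42.57
tool_pos: [0.5323, -0.2861, 0.1921]
orientation: [-0.02, 1.0, -0.001, 0.001]
force: [-4.1, -1.0, 15.2]
opening: 0.0248
```

>>> step_arm:
  steps:
    - {"translation": [0, 0, 0.005], "angular": [0, 0, 0]}
    - {"translation": [0, 0, 0.01], "angular": [0, 0, 0]}
    - {"translation": [0, 0, 0.01], "angular": [0, 0, 0]}
    - {"translation": [0, 0, 0.01], "angular": [0, 0, 0]}

```text
time: 42.9
tool_pos: [0.5324, -0.2862, 0.192]
orientation: [-0.019, 1.0, -0.001, 0.002]
force: [-9.6, 2.8, 31.6]
opening: 0.0249
```

>>> step_arm:
  steps:
    - {"translation": [0, 0, -0.02], "angular": [0, 0, 0]}
    - {"translation": [0, 0, -0.02], "angular": [0, 0, 0]}
    - {"translation": [0, 0, -0.02], "angular": [0, 0, 0]}
    - {"translation": [0, 0, -0.02], "angular": [0, 0, 0]}
    - {"translation": [0, 0, -0.02], "angular": [0, 0, 0]}
    - {"translation": [0, 0, -0.02], "angular": [0, 0, 0]}
    - {"translation": [0, 0, -0.1], "angular": [0, 0, 0]}
    - {"translation": [0, 0, -0.22], "angular": [0, 0, 0]}
    - {"translation": [0, 0, -0.34], "angular": [0, 0, 0]}
    - {"translation": [0, 0, -0.42], "angular": [0, 0, 0]}
    - {"translation": [0, 0, -0.42], "angular": [0, 0, 0]}
  grip: 0

```text
time: 43.82
tool_pos: [0.5329, -0.2855, 0.2758]
orientation: [-0.02, 1.0, -0.001, 0.002]
force: [-0.6, 0.1, 0.2]
opening: 0.0851
```

```bash
python3 cup.py 16; python3 chk.py 16; python3 plan.py .4433 -.0765 .14 0
```

```text
scene cup rim 155 circ [629.1 -19.9] 33.5
scene knob 56 [ 0.4448 -0.0732  0.0404]
top cup rim 95 circ [629.4 -23.9] 32.5
top knob 42 [ 0.4422 -0.0798  0.0435]
scene blue 237 zmax [0.1665 0.1708] top xy [ 0.5938 -0.2788]
scene yellow 229 zmax [0.1665 0.1711] top xy [ 0.5313 -0.2809]
scene green 144 zmax [0.1437 0.1671] top xy [ 0.4625 -0.2758]
top blue 88 zmax [0.173 0.175] top xy [ 0.5924 -0.2847]
top yellow 51 zmax [0.1721 0.1748] top xy [ 0.5335 -0.2844]
top green 30 zmax [0.1113 0.123 ] top xy [ 0.4693 -0.2784]
t 43.92 grasp [ 0.532  -0.2847  0.2212] yaw 2.29 tilt [0.0006 0.    ] F [0.4 0.7 0.2] op 0.0862
  trans [0.4017 1.0579 0.4056] ang [0.     0.0006 0.0382]
```

>>> step_arm:
  steps:
    - {"translation": [0.07, 0.18, 0], "angular": [0, 0, 0]}
    - {"translation": [0.14, 0.36, 0], "angular": [0, 0, 0]}
    - {"translation": [0.22, 0.54, 0], "angular": [0, 0, 0.02]}
    - {"translation": [0.3, 0.72, 0], "angular": [0, 0, 0.038]}
    - {"translation": [0.36, 0.9, 0.1], "angular": [0, 0, 0.038]}
    - {"translation": [0.4, 1.0, 0.2], "angular": [0, 0, 0.038]}
    - {"translation": [0.4, 1.0, 0.35], "angular": [0, 0, 0.038]}
    - {"translation": [0.4, 1.0, 0.5], "angular": [0, 0, 0.038]}
    - {"translation": [0.4, 1.0, 0.5], "angular": [0, 0, 0.038]}
    - {"translation": [0.4, 1.0, 0.5], "angular": [0, 0, 0.038]}

```text
time: 44.75
tool_pos: [0.4427, -0.088, 0.171]
orientation: [-0.0, 1.0, -0.0, -0.002]
force: [0.1, -0.3, 0.9]
opening: 0.0869
```

```bash
python3 plan.py .4435 -.0765 .037 0
```

```text
t 44.75 grasp [ 0.4427 -0.088   0.12  ] yaw 0.0 tilt [-0.0044 -0.0002] F [ 0.1 -0.3  0.9] op 0.0869
  trans [-0.0058  0.0577  0.4149] ang [-0.0002 -0.0042  0.    ]
```

>>> step_arm:
  steps:
    - {"translation": [-0.006, 0.057, 0.05], "angular": [0, 0, 0]}
    - {"translation": [-0.006, 0.057, 0.13], "angular": [0, 0, 0]}
    - {"translation": [-0.006, 0.057, 0.21], "angular": [0, 0, 0]}
    - {"translation": [-0.006, 0.057, 0.29], "angular": [0, 0, 0]}
    - {"translation": [-0.006, 0.057, 0.35], "angular": [0, 0, 0]}
    - {"translation": [-0.006, 0.057, 0.38], "angular": [0, 0, 0]}
    - {"translation": [-0.006, 0.057, 0.41], "angular": [0, 0, 0]}
    - {"translation": [-0.006, 0.057, 0.41], "angular": [0, 0, 0]}
    - {"translation": [-0.006, 0.057, 0.41], "angular": [0, 0, 0]}

```text
time: 45.5
tool_pos: [0.4456, -0.0765, 0.0907]
orientation: [-0.0, 1.0, 0.0, 0.0]
force: [1.3, 1.3, 0.5]
opening: 0.0869
```

```bash
python3 plan.py .4435 -.0765 .037 0; python3 see.py 17; python3 -c "
import cv2
a=cv2.imread('pics/scene17.png')[140:240,230:350]
cv2.imwrite('pics/v17.png',cv2.resize(a,None,fx=4,fy=4,interpolation=2))"
```

```text
t 45.5 grasp [ 0.4456 -0.0765  0.0397] yaw 0.01 tilt [0.0008 0.0001] F [1.3 1.3 0.5] op 0.0869
  trans [0.0107 0.0001 0.0137] ang [0.0001 0.0007 0.0001]
```

View pics/v17.png

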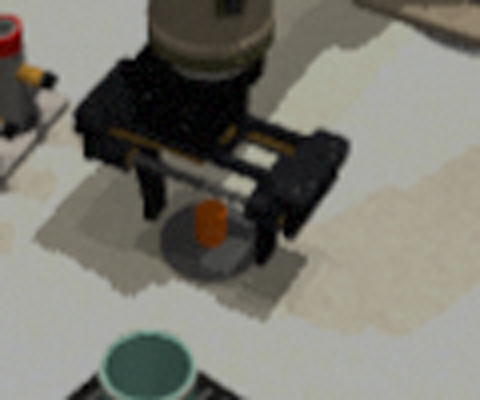

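>>> step_arm:
  steps:
    - {"translation": [0.008, 0, 0.012], "angular": [0, 0, 0]}
    - {"translation": [0.008, 0, 0.012], "angular": [0, 0, 0]}
    - {"translation": [0.008, 0, 0.012], "angular": [0, 0, 0]}

```text
time: 45.85
tool_pos: [0.4435, -0.0766, 0.0879]
orientation: [0.0, 1.0, 0.0, 0.0]
force: [0.6, -0.4, 0.9]
opening: 0.0871
```

>>> step_arm:
  steps:
    - {"translation": [0, 0, 0], "angular": [0, 0, 0]}
    - {"translation": [0, 0, 0], "angular": [0, 0, 0]}
    - {"translation": [0, 0, 0], "angular": [0, 0, 0]}
    - {"translation": [0, 0, 0], "angular": [0, 0, 0]}
    - {"translation": [0, 0, 0], "angular": [0, 0, 0]}
    - {"translation": [0, 0, 0], "angular": [0, 0, 0]}
    - {"translation": [0, 0, 0], "angular": [0, 0, 0]}
    - {"translation": [0, 0, 0], "angular": [0, 0, 0]}
    - {"translation": [0, 0, 0], "angular": [0, 0, 0]}
    - {"translation": [0, 0, 0], "angular": [0, 0, 0]}
    - {"translation": [0, 0, 0], "angular": [0, 0, 0]}
  grip: 255
  squeeze: 40

```text
time: 46.77
tool_pos: [0.4436, -0.0767, 0.0878]
orientation: [-0.0, 1.0, 0.0, 0.0]
force: [-0.3, -0.3, 0.8]
opening: 0.0234
```

>>> step_arm:
  steps:
    - {"translation": [0, 0, -0.05], "angular": [0, 0, 0]}
    - {"translation": [0, 0, -0.15], "angular": [0, 0, 0]}
    - {"translation": [0, 0, -0.28], "angular": [0, 0, 0]}
    - {"translation": [0, 0, -0.4], "angular": [0, 0, 0]}
    - {"translation": [0, 0, -0.52], "angular": [0, 0, 0]}
    - {"translation": [0, 0, -0.6], "angular": [0, 0, 0]}
    - {"translation": [0, 0, -0.6], "angular": [0, 0, 0]}
    - {"translation": [0, 0, -0.6], "angular": [0, 0, 0]}

```text
time: 47.43
tool_pos: [0.4439, -0.0767, 0.2088]
orientation: [-0.0, 1.0, 0.0, 0.001]
force: [-0.2, 0.6, -0.9]
opening: 0.0233
```

```bash
python3 plan.py .630 -.022 .158 0; python3 cup.py 18; python3 -c "
import cv2
a=cv2.imread('pics/scene18.png')[120:280,220:380]
cv2.imwrite('pics/v18.png',cv2.resize(a,None,fx=3,fy=3,interpolation=2))"
```

```text
t 47.43 grasp [ 0.4439 -0.0767  0.1578] yaw 0.01 tilt [0.0021 0.0003] F [-0.2  0.6 -0.9] op 0.0233
  trans [-0.9307  0.2734  0.001 ] ang [0.0003 0.002  0.0001]
scene cup rim 158 circ [629.2 -19.9] 33.2
scene knob 0 None
top cup rim 92 circ [629.2 -24. ] 32.5
top knob 0 None
```

View pics/v18.png

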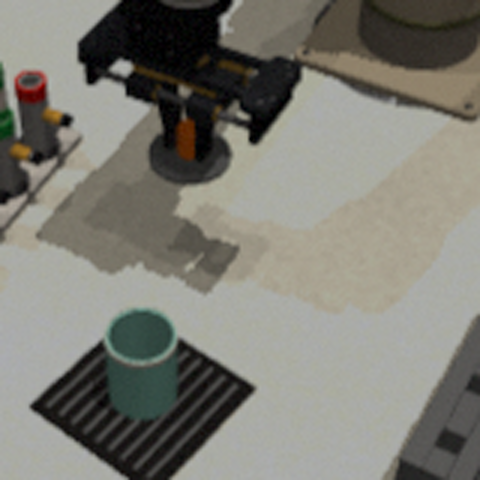

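>>> step_arm:
  steps:
    - {"translation": [-0.08, 0.02, 0], "angular": [0, 0, 0]}
    - {"translation": [-0.2, 0.06, 0], "angular": [0, 0, 0]}
    - {"translation": [-0.35, 0.1, 0], "angular": [0, 0, 0]}
    - {"translation": [-0.5, 0.15, 0], "angular": [0, 0, 0]}
    - {"translation": [-0.65, 0.19, 0], "angular": [0, 0, 0]}
    - {"translation": [-0.8, 0.23, 0], "angular": [0, 0, 0]}
    - {"translation": [-0.9, 0.26, 0], "angular": [0, 0, 0]}
    - {"translation": [-0.93, 0.272, 0], "angular": [0, 0, 0]}
    - {"translation": [-0.93, 0.272, 0], "angular": [0, 0, 0]}
    - {"translation": [-0.93, 0.272, 0], "angular": [0, 0, 0]}
    - {"translation": [-0.93, 0.272, 0], "angular": [0, 0, 0]}

```text
time: 48.45
tool_pos: [0.6284, -0.0231, 0.2074]
orientation: [0.0, 1.0, -0.0, -0.001]
force: [0.4, 0.6, -0.3]
opening: 0.0232
```

```bash
python3 plan.py .630 -.022 .122 0; python3 see.py 19; python3 -c "
import cv2
a=cv2.imread('pics/scene19.png')[170:290,200:340]
cv2.imwrite('pics/v19.png',cv2.resize(a,None,fx=4,fy=4,interpolation=2))"
```

```text
t 48.45 grasp [ 0.6284 -0.0231  0.1564] yaw -0.05 tilt [-0.0014 -0.0002] F [ 0.4  0.6 -0.3] op 0.0232
  trans [-0.0081  0.0053  0.1718] ang [-0.0002 -0.0013 -0.0008]
```

View pics/v19.png

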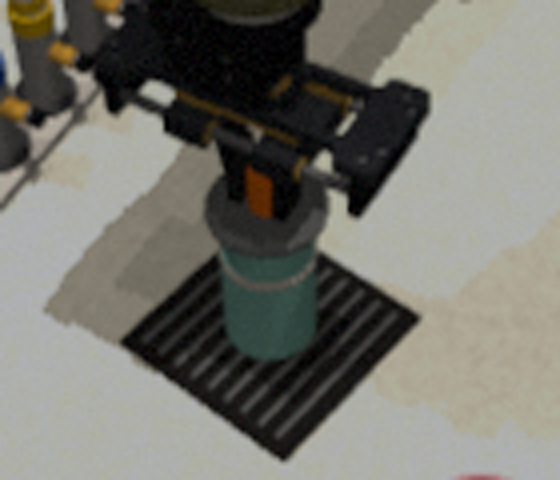

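>>> step_arm:
  steps:
    - {"translation": [-0.005, 0.003, 0.03], "angular": [0, 0, 0]}
    - {"translation": [-0.005, 0.003, 0.07], "angular": [0, 0, 0]}
    - {"translation": [-0.005, 0.003, 0.11], "angular": [0, 0, 0]}
    - {"translation": [-0.005, 0.003, 0.14], "angular": [0, 0, 0]}
    - {"translation": [-0.005, 0.003, 0.16], "angular": [0, 0, 0]}
    - {"translation": [-0.005, 0.003, 0.165], "angular": [0, 0, 0]}
    - {"translation": [-0.005, 0.003, 0.165], "angular": [0, 0, 0]}
    - {"translation": [-0.005, 0.003, 0.165], "angular": [0, 0, 0]}
    - {"translation": [-0.005, 0.003, 0.165], "angular": [0, 0, 0]}

```text
time: 49.3
tool_pos: [0.6308, -0.0216, 0.1752]
orientation: [-0.0, 1.0, 0.0, 0.0]
force: [0.6, -0.1, -0.3]
opening: 0.0231
```

Still ~2.4 mm to go; lower gently until contact.

>>> step_arm:
  steps:
    - {"translation": [0, 0, 0.005], "angular": [0, 0, 0]}
    - {"translation": [0, 0, 0.01], "angular": [0, 0, 0]}
    - {"translation": [0, 0, 0.014], "angular": [0, 0, 0]}
    - {"translation": [0, 0, 0.014], "angular": [0, 0, 0]}
    - {"translation": [0, 0, 0.014], "angular": [0, 0, 0]}

```text
time: 49.72
tool_pos: [0.6308, -0.0216, 0.1729]
orientation: [-0.0, 1.0, 0.0, 0.0]
force: [-2.3, 0.2, 5.2]
opening: 0.0229
```

Contact with the rim. Release and withdraw.

>>> step_arm:
  steps:
    - {"translation": [0, 0, 0], "angular": [0, 0, 0]}
    - {"translation": [0, 0, 0], "angular": [0, 0, 0]}
    - {"translation": [0, 0, 0], "angular": [0, 0, 0]}
    - {"translation": [0, 0, 0], "angular": [0, 0, 0]}
    - {"translation": [0, 0, 0], "angular": [0, 0, 0]}
    - {"translation": [0, 0, 0], "angular": [0, 0, 0]}
    - {"translation": [0, 0, -0.1], "angular": [0, 0, 0]}
    - {"translation": [0, 0, -0.25], "angular": [0, 0, 0]}
    - {"translation": [0, 0, -0.4], "angular": [0, 0, 0]}
    - {"translation": [0, 0, -0.55], "angular": [0, 0, 0]}
    - {"translation": [0, 0, -0.55], "angular": [0, 0, 0]}
  grip: 0

```text
time: 50.63
tool_pos: [0.6325, -0.022, 0.2887]
orientation: [0.0, 1.0, 0.0, 0.005]
force: [0.4, 0.5, -0.0]
opening: 0.0846
```

>>> step_arm:
  steps:
    - {"translation": [0.2, 0.15, 0], "angular": [0, 0, 0]}
    - {"translation": [0.35, 0.3, 0], "angular": [0, 0, 0]}
    - {"translation": [0.5, 0.45, 0], "angular": [0, 0, 0]}
    - {"translation": [0.65, 0.6, 0], "angular": [0, 0, 0]}
    - {"translation": [0.8, 0.75, 0], "angular": [0, 0, 0]}
    - {"translation": [0.8, 0.75, 0], "angular": [0, 0, 0]}
    - {"translation": [0.8, 0.75, 0], "angular": [0, 0, 0]}

```text
time: 51.22
tool_pos: [0.4684, 0.1315, 0.2823]
orientation: [-0.003, 1.0, 0.001, 0.0]
force: [0.1, -0.0, -0.3]
opening: 0.087
```

```bash
python3 see.py 20; python3 chk.py 20
python3 - <<'E'
from h import *
for c in("scene","top"):
    W=cloud(c,np.load(f"{c}20.npy")); X,Y,Z=np.moveaxis(W,-1,0)
    m=(np.hypot(X-.63,Y+.022)<.06)
    for a,b in((.085,.105),(.115,.14)):
        P=W[m&(Z>a)&(Z<b)]; q=cv2.minEnclosingCircle((P[:,:2]*1000).astype(np.float32)); print(c,a,len(P),np.round(q[0],1),round(q[1],1),np.round(P.mean(0),4))
    P=W[m&(Z>.088)&(Z<.105)]; A=np.c_[P[:,:2],np.ones(len(P))]; print("plane slope",np.linalg.lstsq(A,P[:,2],rcond=None)[0])
a=cv2.imread('pics/scene20.png')[110:290,150:390]
cv2.imwrite('pics/v20.png',cv2.resize(a,None,fx=3.2,fy=3.2,interpolation=2))
E
```

```text
scene blue 238 zmax [0.1667 0.1713] top xy [ 0.5939 -0.2787]
scene yellow 226 zmax [0.1668 0.1713] top xy [ 0.5312 -0.2808]
scene green 214 zmax [0.1664 0.1712] top xy [ 0.4665 -0.2839]
top blue 130 zmax [0.1712 0.174 ] top xy [ 0.5921 -0.2851]
top yellow 130 zmax [0.1726 0.1745] top xy [ 0.5296 -0.2867]
top green 127 zmax [0.1718 0.1744] top xy [ 0.4647 -0.2895]
scene 0.085 501 [628.5 -18.7] 41.1 [ 0.6344 -0.0156  0.0963]
scene 0.115 80 [630.1 -18.4] 12.5 [ 0.6316 -0.0172  0.1253]
plane slope [-0.0060608  -0.00122007  0.10010468]
top 0.085 430 [629.5 -22.9] 40.1 [ 0.6291 -0.0232  0.0972]
top 0.115 49 [629.4 -23.4] 11.9 [ 0.6289 -0.0238  0.1283]
plane slope [0.0021876  0.00579759 0.09599445]
```

View pics/v20.png

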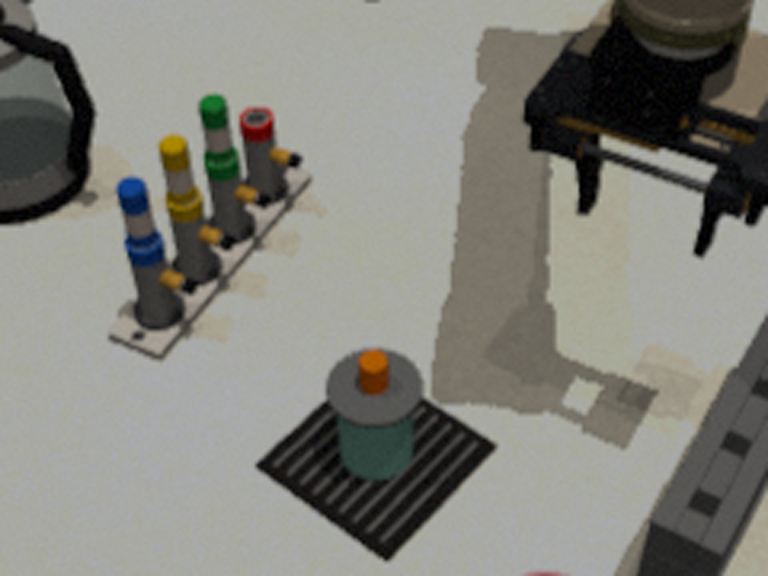

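```bash
python3 -c "
from rig import r
print(r.job_done())"
```

```text
the job is handed in; nothing more can be done
None
```

The job is done and handed in at about 51 s of robot time.

- **Cup:** it stands near the middle of the drip mat and did not move in any later measurement, so I never had to re-place it.
- **Probes:** blue, green and yellow were present and handled in that order; red was absent. I held each tip at about 30 mm above the table, in the lower half of the cup, for over 0.8 s, then pushed it home in its own sleeve. At the end of each push the force rose to 22–32 N with almost no further travel.
- **Lid:** it lies flat on the cup rim, with no measurable tilt (under 0.4°).

The last check before handing in put all three probe tops at about 172 mm, which matches shoulders seated on the mouths. It also put the lid centred on the cup, and both cup and lid well inside the mat.

The two cameras disagreed by about 5 mm in y throughout. I used their average, which matched the arm's own position readings, and guided the insertions by force. No check failed, and I saw no contact with the kettle, mug or bottle.

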